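Open the sliding-lid box and put the toy cable cars on their ropeway

ROBOT

A 6-joint arm with a two-finger parallel gripper is mounted at the origin on the work surface. World frame = base frame: x ahead of the robot, y to its left, z up, the work surface at z = 0. Lengths are in mm, angles in rad, forces in N, time in s.
With the tool pointing down it reaches from about 350 to 975 mm from the base axis. Payload 17.4 kg.
Tool frame: the origin (TCP) lies at the very end of the fingers, on their centre line; the grasp point (between the pads) lies r.grip_depth behind it (r.grip_depth is the distance from the TCP to the grasp point, in mm); y points along the fingers, z is the direction in which the jaws open and shut, and the axes are right-handed (so a half turn about y gives the same grasp; the last joint's range is limited). The gripper opens to 85 mm and grips with 20 to 120 N. Pads are 22 mm wide; open, the fingers measure 114 mm over their backs; the gripper's body (76 mm by 85 mm) begins 54 mm behind the grasp point. The pads swing forward as they close: fully open they stand 13 mm farther back than shut.
Start: joints at [1.074, 0.116, 1.442, -0, 1.584, -0.038], TCP at [298.947, 605.197, 231.303] pointing down, gripper open.
Joint ranges: [-2.83, 2.83], [-0.83, 2.19], [0.07, 2.5], [-1.14, 4.28], [0.01, 3], [-2.97, 2.97]. Speed limits (rad/s): [1.89, 1.89, 2.22, 3.14, 3.14, 3.14].

INTERFACE

Orientations are given as [roll, pitch, yaw] about the fixed x, y, z axes, in that order (R = Rz(yaw) Ry(pitch) Rx(roll)).
In Python, from bench import r, cams gives the robot as it stands. The module is installed in compiled form; this text tells all that it offers.
- The arm moves only by the tool step_arm, never from a script. Its argument "commands" is a list of rows, each an object with "linear": the shift along the tool's x, y, z in m, a list of three; "turn": the turn, a rotation vector about the tool's x, y, z in degrees, a list of three; "grip": the finger opening in m, from 0 to 0.0854. In form: [{"linear": [dx, dy, dz], "turn": [rx, ry, rz], "grip": grip}, ...]. A call has 1 to 20 rows; each row shifts and turns the commanded pose from where the row before left it, along the tool's axes as they then stand; what a row does not reach is not made up. A row lasts 1/8 s, in which the tool goes at most 62.5 mm and 10.7 degrees, less where a joint would pass 70% of its speed; a pose out of reach is approached as far as the arm can. A call with a gripper value outside its range is refused whole. The fingers move at their own pace and stop on an object; "squeeze" is the grip in N (left out, the last holds). Time passes only in rows, so rows that do not move let the fingers close. It gives the time, the measured TCP pose, the force and the opening at its end, in the units of the state.
- r.state(): the state, without advancing time (a new reading comes with each control period).
- cams.get_image(name): name is "scene" or "top" or "wrist"; returns a dict with "image" (384x512x3 uint8, red, green, blue), "fx", "fy", "cx", "cy" (pixels), "k1" (the pictures are not rectified: a ray, as slopes to the right and down, at radius r is drawn at 1 + k1 r^2 times it, then the intrinsics apply), "R" (3x3) and "t" (3): a world point X has camera coordinates R X + t; the wrist camera has in their place "tool_from_camera" (4x4, takes a point from camera to tool coordinates, whose origin is the TCP and whose axes are the tool frame's). Camera axes: x right, y down, z forward; pixel columns grow to the right and rows downward; lengths in mm; the calibration is good to about 2 mm. A picture is of the moment at which its call begins: read the wrist's pose just before it. There is no depth.
- r.sign_off(): hands the job in, once; it reports no verdict.
The state is a dict: "t": time; "joint_pos": joint angles; "joint_velocities": joint speeds; "joint_torque": joint torques, N m; "position": TCP position; "tool_rot": TCP orientation; "wrist_force": force on the tool from outside, world axes, zero at the start; "torque": the same for the moment, N m; "width": finger opening in mm.
Only numpy, scipy, OpenCV 4.12 (cv2) and the standard library are available. Lean on these libraries where they do the work, as an engineer would, in place of code of your own. Each camera call takes 0.05 s, during which the arm holds its last target. There are 200 camera calls.

TASK

Lift the front end of the wooden box's sliding lid over its stop lip, slide it out of the grooves and lay it flat in the middle of the grey felt mat, where it must also be at the end. Then take all the cable-car cabins out of the box (two or three) and hang them by their hooks on the boarding half of the ropeway rail, the half without a platform, and only when all of them hang there freely slide them along the rail so that every cabin hangs entirely past the black mark, over the station platform. Leave the other toys where they are.

Things in the scene. Friction and masses are not known exactly. Their poses are not given: they have to be found in the camera images.
- box: fixed plywood box, 180 (x) by 114 (y) by 146 mm high; origin: centre of underside; its -x end is nearest the robot. Inside 164 by 90 mm, floor at z = 6 mm; dividers 4 mm thick, to z = 36 mm, at x = +-28 mm make three compartments in a row, a cabin or none in each. The lid rests on ledges on the side walls at z = 128 mm, between cheeks 104 mm apart
- lip (a point): middle of the top of the box's stop lip at its -x end (box x = -86, z = 136 mm): 8 mm thick, 8 mm higher than the ledges that the lid rests on
- groove (a point): mouth of the lid grooves (box x = 17, y = 0, z = 134 mm). From here to the back wall (x = 82) roofs, underside z = 140, top 146 mm, reach 8 mm in over both edges of the lid: grooves 12 mm high. Nearer the lip the lid is open above
- lid: loose sliding lid, 140 g, 160 (x) by 100 (y) by 6 mm; origin: centre of underside; on it a grip bar 46 (x) by 16 (y) mm centred at x = -30, y = 0, z = 6 to 36 mm. Starts on the box's ledges in line with the box. Its -x end lifted 11 mm (tilt 0.07 rad, the grooves allow it) clears the lip; slid 70 to 80 mm to box -x it is out of the grooves. May get knocked aside
- mat: fixed grey felt mat for the lid, 140 (x) by 200 (y) by 4 mm, origin at the centre of its underside
- ropeway: fixed toy ropeway: level wooden rail, 12 mm thick, along y, axis at x = 0, z = 145 mm, from y = -190 to 190; end posts 153 mm tall at y = +-185 mm, 14 mm thick in y. Origin on the table under mid-rail; -x faces the robot. Station half y > 0 (robot's left), with a platform below, 80 mm wide, 12 high; boarding half y < 0, no platform
- mark (a point): the narrow black mark band around the middle of the rail (on its axis, y = 0 of the ropeway), flush, so that hooks slide over it
- cabin_a: wooden toy ropeway cabin, about 90 g, 116 mm tall, all alike; None if absent. Origin: centre of underside, z up. Block 44 (x) by 40 (y) by 36 mm, above it a hook (see its hook point) and on top a grip tab 14 mm thick (x), 20 wide (y), z = 86 to 116 mm, centred. Starts upright on the box's floor, its +x towards the box's +y
- cabin_b: wooden toy ropeway cabin, about 90 g, 116 mm tall, all alike; None if absent. Origin: centre of underside, z up. Block 44 (x) by 40 (y) by 36 mm, above it a hook (see its hook point) and on top a grip tab 14 mm thick (x), 20 wide (y), z = 86 to 116 mm, centred. Starts upright on the box's floor, its +x towards the box's +y
- cabin_c: wooden toy ropeway cabin, about 90 g, 116 mm tall, all alike; None if absent. Origin: centre of underside, z up. Block 44 (x) by 40 (y) by 36 mm, above it a hook (see its hook point) and on top a grip tab 14 mm thick (x), 20 wide (y), z = 86 to 116 mm, centred. Starts upright on the box's floor, its +x towards the box's +y
- cabin_a_hook (a point): point in this cabin's hook (cabin x = y = 0, z = 72 mm) where the rail's axis lies when hung. Hook 20 mm wide in y: arm x = -19 to -11, from roof (z = 36) up; crown x = -19 to 19, z = 78 to 86; leg x = 11 to 19, from the crown down to z = 64 mm. So it is open towards cabin +x, between z = 36 and 64, and 22 mm wide inside
- cabin_b_hook (a point): point in this cabin's hook (cabin x = y = 0, z = 72 mm) where the rail's axis lies when hung. Hook 20 mm wide in y: arm x = -19 to -11, from roof (z = 36) up; crown x = -19 to 19, z = 78 to 86; leg x = 11 to 19, from the crown down to z = 64 mm. So it is open towards cabin +x, between z = 36 and 64, and 22 mm wide inside
- cabin_c_hook (a point): point in this cabin's hook (cabin x = y = 0, z = 72 mm) where the rail's axis lies when hung. Hook 20 mm wide in y: arm x = -19 to -11, from roof (z = 36) up; crown x = -19 to 19, z = 78 to 86; leg x = 11 to 19, from the crown down to z = 64 mm. So it is open towards cabin +x, between z = 36 and 64, and 22 mm wide inside
- gear: lime green plastic gear, 84 mm across, 18 mm thick, hub to 30 mm; loose, stays where it is; origin: centre of its underside
- engine: black toy fire engine, 130 by 64 by 62 mm; loose, stays where it is; origin: centre of its underside
- cylinder: chunky yellow cylinder, 52 mm in diameter, 65 mm tall; loose, stays where it is; origin: centre of its underside
- teether: blue silicone teether ring, 76 mm across, 13 mm thick; loose, stays where it is; origin: centre of its underside
- cup: orange stacking cup, 68 mm across, 60 mm tall; loose, stays where it is; origin: centre of its underside
- puzzle: wooden keyhole puzzle box with a shut flap on top, 120 by 140 by 105 mm; loose, stays where it is; origin: centre of its underside
Not all that is in view belongs to the job. There is more than one size of the lid; the job needs the largest. Of the things that look like the mat, the larger one is meant.

How it is judged:
By the outcome, as a careful person would: the job done as asked, in the order asked, and still so for the second after the job is handed in, with the robot touching nothing.
Of cabin_a, cabin_b, cabin_c only 2 to 3 are there at a start; the rules pass over those that are not, and their reading is None.
At some moment in a run one of lid may be knocked a few centimetres aside while the robot is not near it.
It also fails if it takes over 210 s, if anything falls off the work surface, if the arm or the gripper's body presses on something with over 40 N, if the wrist force passes 120 N, or if a joint passes its speed limit or range.

## Working session

There is one attempt and no reset: what is moved stays moved. The work goes in short steps, Python scripts to look and compute and a tool call to move; the robot and the scene stay as the last step left them, time stands still between calls to the robot, and variables do not carry over. Pictures are saved under pics/ and viewed, about 12 in all and at most 16, crops included, and the job is handed in when it is done.

Besides the shell and the picture viewer there is one more tool, called as name([rows], argument=value, ...), one row to a line, values as JSON. step_arm: Moves the arm, as the interface text tells. Its arguments: {"type":"object","properties":{"commands":{"type":"array","items":{"type":"object","properties":{"linear":{"type":"array","items":{"type":"number"}},"turn":{"type":"array","items":{"type":"number"}},"grip":{"type":"number"}}}},"squeeze":{"type":"number"}},"required":["commands"]}

```bash
mkdir -p pics; cat > h.py <<'E'
from bench import r,cams
import numpy as np,cv2
from scipy.spatial.transform import Rotation as Ro
def pose():
    s=r.state();return Ro.from_euler('xyz',s['tool_rot']).as_matrix(),np.array(s['position'])
def save(name,fn,crop=None,up=1):
    d=cams.get_image(name);im=d['image'][:,:,::-1]
    if crop: x0,y0,x1,y1=crop;im=im[y0:y1,x0:x1]
    if up!=1: im=cv2.resize(im,None,fx=up,fy=up,interpolation=cv2.INTER_CUBIC)
    cv2.imwrite('pics/'+fn,im);return d
def cam(d):
    if 'R' in d: return np.array(d['R']),np.array(d['t'])
    T=np.array(d['tool_from_camera']);Rt,p=pose()
    Rw=Rt@T[:3,:3];c=Rt@T[:3,3]+p
    return Rw.T,-Rw.T@c
def ray(d,u,v,RT=None):
    R,t=RT or cam(d)
    K=np.array([[d['fx'],0,d['cx']],[0,d['fy'],d['cy']],[0,0,1.]])
    x,y=(u-d['cx'])/d['fx'],(v-d['cy'])/d['fy']
    X,Y=x,y
    for _ in range(20):
        f=1+d['k1']*(X*X+Y*Y);X,Y=x/f,y/f
    return -R.T@t,R.T@np.array([X,Y,1])
def atz(d,u,v,z,RT=None):
    c,w=ray(d,u,v,RT);return c+w*(z-c[2])/w[2]
def proj(d,P,RT=None):
    R,t=RT or cam(d);q=R@np.array(P,float)+t;x,y=q[:2]/q[2];f=1+d['k1']*(x*x+y*y)
    return np.array([d['cx']+d['fx']*x*f,d['cy']+d['fy']*y*f])
E
python3 - <<'E'
from h import *
import pickle
print(r.state(),r.grip_depth)
D={}
for n in('top','scene','wrist'):
    d=save(n,n+'0.png',up=1.5);D[n]=d
    print(n,{k:v for k,v in d.items() if k!='image'})
pickle.dump(D,open('D0.pkl','wb'))
E
```

```text
{'t': 0.0, 'joint_pos': array([ 1.07423492e+00,  1.16488937e-01,  1.44228377e+00, -4.12848947e-05,
        1.58404031e+00, -3.78063473e-02]), 'joint_velocities': array([ 0.00079125, -0.0033658 ,  0.0003813 ,  0.00017692, -0.00168997,
       -0.00316912]), 'joint_torque': array([ 2.56610110e-03, -7.31993508e+01, -6.32495499e+01,  2.97822362e-04,
        6.36846264e-03,  8.60342283e-06]), 'position': array([298.83459995, 605.0128097 , 230.54870909]), 'tool_rot': array([-1.57201738e+00,  4.87412513e-06, -4.58755588e-01]), 'wrist_force': array([ 0.42579303,  0.48793172, -0.09409832]), 'torque': array([ 0.03200802,  0.02090298, -0.02470269]), 'width': 85.47934304365847} 18.700000000000003
top {'fx': 382.02939940103016, 'fy': 382.02939940103016, 'cx': 251.09575275434298, 'cy': 192.16595677463226, 'k1': -0.09734893176805445, 'R': array([[ 0.00669951, -0.99988718, -0.01344432],
       [-0.99446549, -0.00525228, -0.10493236],
       [ 0.10484991,  0.0140729 , -0.99438848]]), 't': array([ -21.5228303 ,  517.93292767, 1122.45245431])}
scene {'fx': 431.2823331494956, 'fy': 431.2823331494956, 'cx': 254.620558360007, 'cy': 191.93934000369168, 'k1': -0.07281407720503556, 'R': array([[-0.43391503,  0.90093495,  0.00582811],
       [ 0.66150564,  0.32297766, -0.67682769],
       [-0.61166007, -0.28983038, -0.73611841]]), 't': array([ 232.49429809, -244.70741921, 1912.42911425])}
wrist {'fx': 271.27385638383595, 'fy': 271.27385638383595, 'cx': 254.13160891499697, 'cy': 187.90634179270802, 'k1': -0.02445300671167593, 'tool_from_camera': array([[-2.70328263e-04,  9.62930884e-01,  2.69748104e-01,
        -6.67385490e+01],
       [-1.68820198e-04, -2.69748154e-01,  9.62930893e-01,
        -1.43034831e+02],
       [ 9.99999949e-01,  2.14768508e-04,  2.35482733e-04,
        -3.73133364e-01],
       [ 0.00000000e+00,  0.00000000e+00,  0.00000000e+00,
         1.00000000e+00]])}
```

View pics/top0.png

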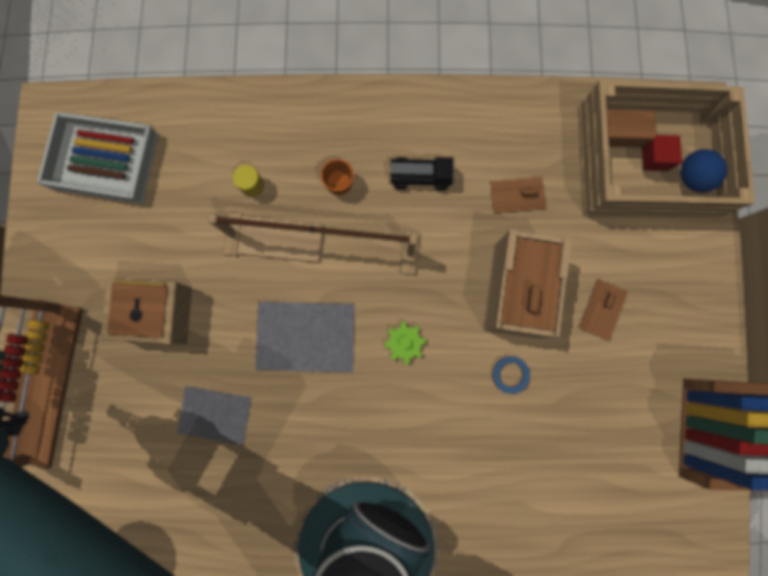

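View pics/scene0.png

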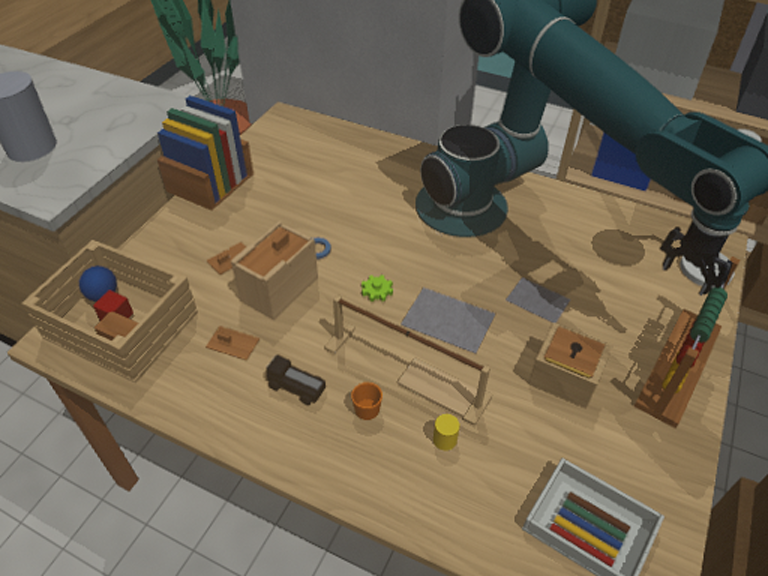

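Top view: the large mat is at about (258..355, 302..372), the rail runs (217,220)–(412,238) and the box top spans (493..567, 232..338). I'll take a closer crop.

```bash
python3 - <<'E'
import pickle,cv2
im=pickle.load(open('D0.pkl','rb'))['top']['image'][:,:,::-1]
a=cv2.resize(im[135:255,130:290],None,fx=5,fy=5,interpolation=cv2.INTER_CUBIC)
b=cv2.resize(im[145:235,310:430],None,fx=6,fy=6,interpolation=cv2.INTER_CUBIC)
cv2.imwrite('pics/ca.png',a);cv2.imwrite('pics/cb.png',b)
E
```

```text
(no output)
```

View pics/ca.png

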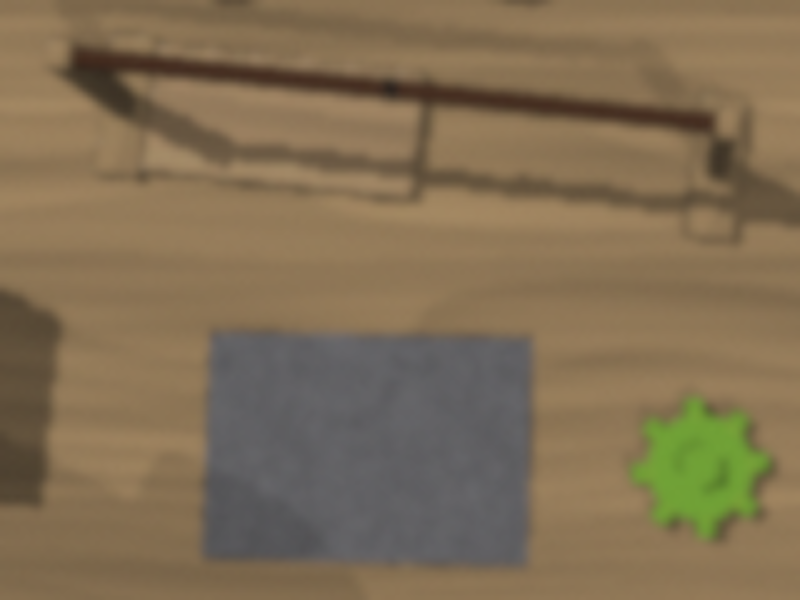

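View pics/cb.png

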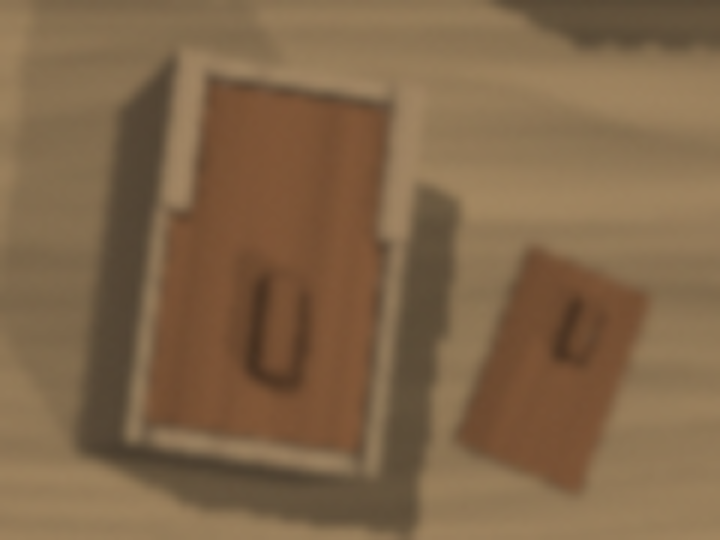

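```bash
python3 - <<'E'
from h import *
import pickle
from scipy.optimize import least_squares
d=pickle.load(open('D0.pkl','rb'))['top']
A=lambda u,v:(130+(u+.5)/5-.5,135+(v+.5)/5-.5)
B=lambda u,v:(310+(u+.5)/6-.5,145+(v+.5)/6-.5)
def fit(n,pts,x0):
    def res(p):
        c,s=np.cos(p[2]),np.sin(p[2])
        return np.concatenate([proj(d,[p[0]+c*x-s*y,p[1]+s*x+c*y,z])-px for (x,y,z),px in pts])
    o=least_squares(res,x0);print(n,o.x.round(3),np.abs(o.fun).max().round(2),o.fun.round(1))
fit('mat',[((70,100,4),A(212,332)),((70,-100,4),A(531,338)),((-70,-100,4),A(525,565)),((-70,100,4),A(203,558))],[400,0,0])
fit('rail',[((0,178,145),A(72,59)),((0,-178,145),A(713,122)),((0,0,151),A(391,88))],[600,0,0])
fit('box',[((90,57,146),B(183,50)),((90,-57,146),B(422,88)),((-90,57,140),B(123,442)),((-90,-57,140),B(378,475)),((17,44,146),B(190,210)),((17,-44,146),B(378,240))],[500,-300,0])
for z in(128,134,140,146):print(z,atz(d,*B(123,442),z)[:2],atz(d,*B(378,475),z)[:2])
fit('bar',[((-7,8,170),B(258,268)),((-7,-8,170),B(310,275)),((-53,8,170),B(248,375)),((-53,-8,170),B(297,388))],[500,-300,0])
fit('rope feet/post',[((0,192,153),A(55,50)),((0,-192,153),A(747,105))],[600,0,0])
E
```

```text
mat [ 4.21446e+02  1.28234e+02 -1.30000e-02] 0.54 [-0.5 -0.3  0.4 -0.3  0.5  0.4 -0.4  0.2]
rail [ 6.14037e+02  9.96300e+01 -9.80000e-02] 0.42 [ 0.2  0.   0.2  0.  -0.4 -0.1]
box [ 5.17809e+02 -3.04664e+02 -1.45000e-01] 0.61 [-0.5 -0.1  0.5 -0.2  0.6 -0.2 -0.5  0.5 -0.3  0.   0.2 -0.1]
128 [ 436.97793992 -235.892999  ] [ 422.23947605 -352.99508719]
134 [ 436.75079025 -234.73413674] [ 422.09717548 -351.16207007]
140 [ 436.52364058 -233.57527448] [ 421.95487492 -349.32905295]
146 [ 436.29649091 -232.41641223] [ 421.81257435 -347.49603583]
bar [ 5.16093e+02 -3.01245e+02 -1.35000e-01] 1.38 [ 1.4  0.7 -1.3  0.4  1.1  0.1 -1.1 -1.2]
rope feet/post [ 6.19776e+02  9.49130e+01 -7.90000e-02] 0.55 [-0.5 -0.1  0.5  0. ]
```

Fits: box at (518,-305, yaw -0.145), rail at (614,100,-0.098), mat at (421,128,-0.013). Residuals are under 0.6 px. I'll move above the lid's bar for a close look.

step_arm([
  {"linear": [0, -0.02, 0], "turn": [0, -9, 0]},
  {"linear": [0, -0.02, 0], "turn": [0, -9, 0]},
  {"linear": [0.016, 0, -0.0434]},
  {"linear": [0.016, 0, -0.0434]},
  {"linear": [0.016, 0, -0.0434]},
  {"linear": [0.016, 0, -0.0434]},
  {"linear": [0.016, 0, -0.0434]},
  {"linear": [0.016, 0, -0.0434]},
  {"linear": [0.016, 0, -0.0434]},
  {"linear": [0.016, 0, -0.0434]},
  {"linear": [0.016, 0, -0.0434]},
  {"linear": [0.016, 0, -0.0434]},
], squeeze=80)

```text
schema error: expected keys linear, turn, grip
```

step_arm([
  {"linear": [0.016, 0, -0.0434]},
  {"linear": [0.016, 0, -0.0434]},
  {"linear": [0.016, 0, -0.0434]},
  {"linear": [0.016, 0, -0.0434]},
  {"linear": [0.016, 0, -0.0434]},
  {"linear": [0.016, 0, -0.0434]},
  {"linear": [0.016, 0, -0.0434]},
  {"linear": [0.016, 0, -0.0434]},
  {"linear": [0.016, 0, -0.0434]},
  {"linear": [0.016, 0, -0.0434]},
  {"linear": [0, 0, 0], "grip": 0.06},
  {"linear": [0, 0, 0]},
])

```text
schema error: expected keys linear, turn, grip
```

```bash
cat >> h.py <<'E'
def wr(x,y,z,P=(518,-305,-.145)):
    c,s=np.cos(P[2]),np.sin(P[2]);return [P[0]+c*x-s*y,P[1]+s*x+c*y,z]
def go(tgt,yaw):
    """tool-axis shift (mm, in the frame after the yaw turn) and turn about tool y (deg) to reach TCP tgt pointing down"""
    R,p=pose();Rt=Ro.from_euler('xyz',[-np.pi/2,0,yaw]).as_matrix()
    print('turn(deg,tool)',np.degrees((Ro.from_matrix(R.T@Rt)).as_rotvec()).round(2),'then shift',(Rt.T@(np.array(tgt)-p)).round(1),'at',p.round(1),'rpy',Ro.from_matrix(R).as_euler('xyz').round(4))
E
python3 - <<'E'
from h import *
RT0=pose();d=save('wrist','w1.png',up=1.5)
R=cam(d)
go(wr(-30,0,230),-.145)
import pickle;pickle.dump((d,R),open('w1.pkl','wb'))
for P in [(-7,8,164),(-7,-8,164),(-53,8,164),(-53,-8,164),(17,44,146),(17,-44,146),(-90,57,140),(-90,-57,140)]: print(P,(1.5*proj(d,wr(*P),R)).round(0))
E
```

```text
turn(deg,tool) [ 4.000e-02 -1.798e+01 -1.000e-02] then shift [ 3.183e+02  8.000e-01 -8.689e+02] at [298.9 605.1 230.8] rpy [-1.5716  0.     -0.4588]
(-7, 8, 164) [-274.  811.]
(-7, -8, 164) [-283.  811.]
(-53, 8, 164) [-305.  785.]
(-53, -8, 164) [-314.  786.]
(17, 44, 146) [-219.  803.]
(17, -44, 146) [-269.  805.]
(-90, 57, 140) [-274.  735.]
(-90, -57, 140) [-337.  741.]
```

View pics/w1.png

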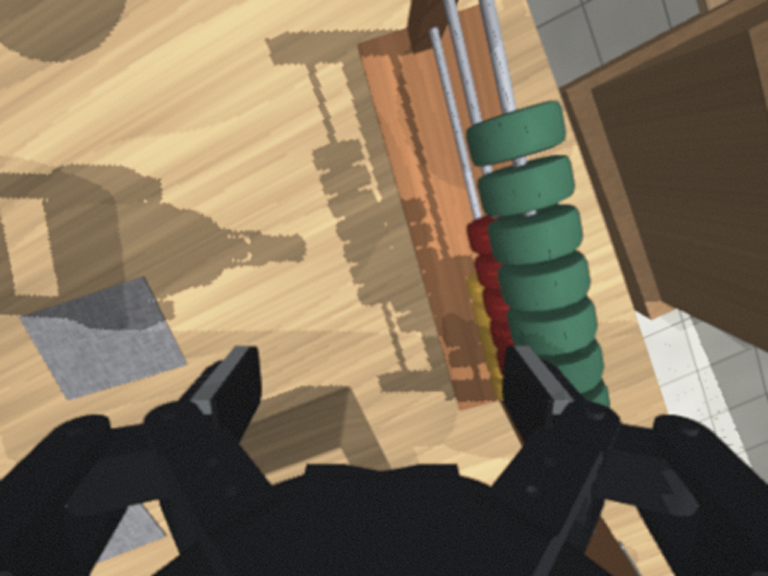

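The rows need all three keys, so the arm has not moved. This picture shows only the abacus and the fingers at the start pose. Retrying with full rows.

step_arm([
  {"linear": [0, -0.02, 0], "turn": [0, -9, 0], "grip": 0.085},
  {"linear": [0, -0.02, 0], "turn": [0, -9, 0], "grip": 0.085},
  {"linear": [0.016, 0, -0.0434], "turn": [0, 0, 0], "grip": 0.085},
  {"linear": [0.016, 0, -0.0434], "turn": [0, 0, 0], "grip": 0.085},
  {"linear": [0.016, 0, -0.0434], "turn": [0, 0, 0], "grip": 0.085},
  {"linear": [0.016, 0, -0.0434], "turn": [0, 0, 0], "grip": 0.085},
  {"linear": [0.016, 0, -0.0434], "turn": [0, 0, 0], "grip": 0.085},
  {"linear": [0.016, 0, -0.0434], "turn": [0, 0, 0], "grip": 0.085},
  {"linear": [0.016, 0, -0.0434], "turn": [0, 0, 0], "grip": 0.085},
  {"linear": [0.016, 0, -0.0434], "turn": [0, 0, 0], "grip": 0.085},
  {"linear": [0.016, 0, -0.0434], "turn": [0, 0, 0], "grip": 0.085},
  {"linear": [0.016, 0, -0.0434], "turn": [0, 0, 0], "grip": 0.085},
], squeeze=80)

```text
t: 1.7
position: [394.7, 151.2, 271.3]
tool_rot: [-1.571, -0.0, -0.144]
wrist_force: [-0.5, 0.0, 0.6]
width: 84.8
```

step_arm([
  {"linear": [0.016, 0, -0.0434], "turn": [0, 0, 0], "grip": 0.085},
  {"linear": [0.016, 0, -0.0434], "turn": [0, 0, 0], "grip": 0.085},
  {"linear": [0.016, 0, -0.0434], "turn": [0, 0, 0], "grip": 0.085},
  {"linear": [0.016, 0, -0.0434], "turn": [0, 0, 0], "grip": 0.085},
  {"linear": [0.016, 0, -0.0434], "turn": [0, 0, 0], "grip": 0.085},
  {"linear": [0.016, 0, -0.0434], "turn": [0, 0, 0], "grip": 0.085},
  {"linear": [0.016, 0, -0.0434], "turn": [0, 0, 0], "grip": 0.085},
  {"linear": [0.016, 0, -0.0434], "turn": [0, 0, 0], "grip": 0.085},
  {"linear": [0.016, 0, -0.0434], "turn": [0, 0, 0], "grip": 0.085},
  {"linear": [0.016, 0, -0.0434], "turn": [0, 0, 0], "grip": 0.06},
  {"linear": [0, 0, 0], "turn": [0, 0, 0], "grip": 0.06},
  {"linear": [0, 0, 0], "turn": [0, 0, 0], "grip": 0.06},
  {"linear": [0, 0, 0], "turn": [0, 0, 0], "grip": 0.06},
])

```text
t: 3.32
position: [490.5, -299.0, 271.6]
tool_rot: [-1.571, -0.0, -0.144]
wrist_force: [0.1, 0.1, -0.5]
width: 59.7
```

```bash
cat > look.py <<'E'
from h import *
import sys,pickle
pose();R,p=pose();d=save('wrist',sys.argv[1]+'.png',up=1.5);T=np.array(d['tool_from_camera'])
Rw=R@T[:3,:3];c=R@T[:3,3]+p;RT=(Rw.T,-Rw.T@c)
pickle.dump((d,RT),open(sys.argv[1]+'.pkl','wb'))
E
cat > a.py <<'E'
import sys;sys.argv=['','w2'];exec(open('look.py').read())
go(wr(-30,0,230),-.145)
for P in [(-7,8,164),(-7,-8,164),(-53,8,164),(-53,-8,164),(17,44,146),(17,-44,146),(-90,57,140),(-90,-57,140)]: print(P,(1.5*proj(d,wr(*P),RT)).round(0))
E
python3 a.py
```

```text
turn(deg,tool) [0.01 0.08 0.03] then shift [-1.9 41.7 -1.9] at [ 490.5 -299.   271.7] rpy [-1.571e+00 -5.000e-04 -1.437e-01]
(-7, 8, 164) [392. 308.]
(-7, -8, 164) [367. 308.]
(-53, 8, 164) [392. 238.]
(-53, -8, 164) [367. 238.]
(17, 44, 146) [441. 332.]
(17, -44, 146) [318. 332.]
(-90, 57, 140) [467. 176.]
(-90, -57, 140) [293. 176.]
```

View pics/w2.png

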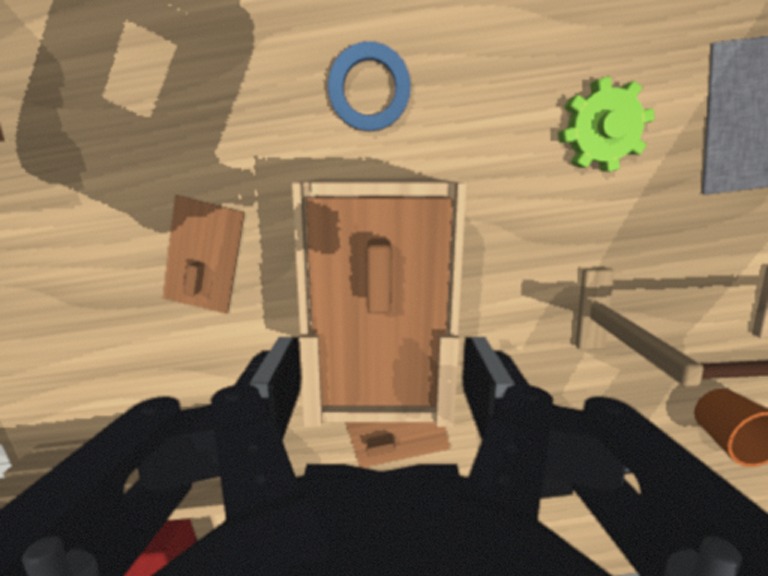

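The bar is at (366..391, 240..312), matching the prediction within 1–2 mm. The box is about 2.5 mm farther in x. Going down to grip.

step_arm([
  {"linear": [0, 0.03, -0.0025], "turn": [0, 0, 0], "grip": 0.05},
  {"linear": [0, 0.03, 0], "turn": [0, 0, 0], "grip": 0.045},
  {"linear": [0, 0.03, 0], "turn": [0, 0, 0], "grip": 0.045},
  {"linear": [0, 0.024, 0], "turn": [0, 0, 0], "grip": 0.045},
  {"linear": [0, 0.012, 0], "turn": [0, 0, 0], "grip": 0.045},
  {"linear": [0, 0.007, 0], "turn": [0, 0, 0], "grip": 0.045},
  {"linear": [0, 0, 0], "turn": [0, 0, 0], "grip": 0.045},
  {"linear": [0, 0, 0], "turn": [0, 0, 0], "grip": 0.0},
  {"linear": [0, 0, 0], "turn": [0, 0, 0], "grip": 0.0},
  {"linear": [0, 0, 0], "turn": [0, 0, 0], "grip": 0.0},
  {"linear": [0, 0, 0], "turn": [0, 0, 0], "grip": 0.0},
  {"linear": [0, 0, 0], "turn": [0, 0, 0], "grip": 0.0},
], squeeze=80)

```text
t: 4.88
position: [490.5, -302.6, 139.4]
tool_rot: [-1.571, -0.001, -0.145]
wrist_force: [-0.5, -0.1, 6.2]
width: 14.6
```

step_arm([
  {"linear": [0, -0.00145, 0], "turn": [0, 0, 0.75], "grip": 0.0},
  {"linear": [0, -0.00145, 0], "turn": [0, 0, 0.75], "grip": 0.0},
  {"linear": [0, -0.00145, 0], "turn": [0, 0, 0.75], "grip": 0.0},
  {"linear": [0, -0.00145, 0], "turn": [0, 0, 0.75], "grip": 0.0},
  {"linear": [0, -0.00145, 0], "turn": [0, 0, 0.75], "grip": 0.0},
  {"linear": [0, -0.00145, 0], "turn": [0, 0, 0.75], "grip": 0.0},
  {"linear": [0, 0, 0], "turn": [0, 0, 0], "grip": 0.0},
  {"linear": [0, 0, 0], "turn": [0, 0, 0], "grip": 0.0},
])

```text
t: 5.88
position: [490.4, -302.4, 147.0]
tool_rot: [-1.571, 0.078, -0.145]
wrist_force: [2.2, -0.6, 2.2]
width: 14.5
```

```bash
python3 look.py w3; python3 -c "
from h import *;s=r.state();print(s['wrist_force'],s['torque'],s['tool_rot'],s['position'],s['width'])"
```

```text
[2.26584127 0.09084796 2.41163151] [-0.18062438 -0.79629344  0.01222519] [-1.57079231  0.0783113  -0.14463861] [ 490.41992116 -302.37410033  146.98296127] 14.683689670314553
```

View pics/w3.png

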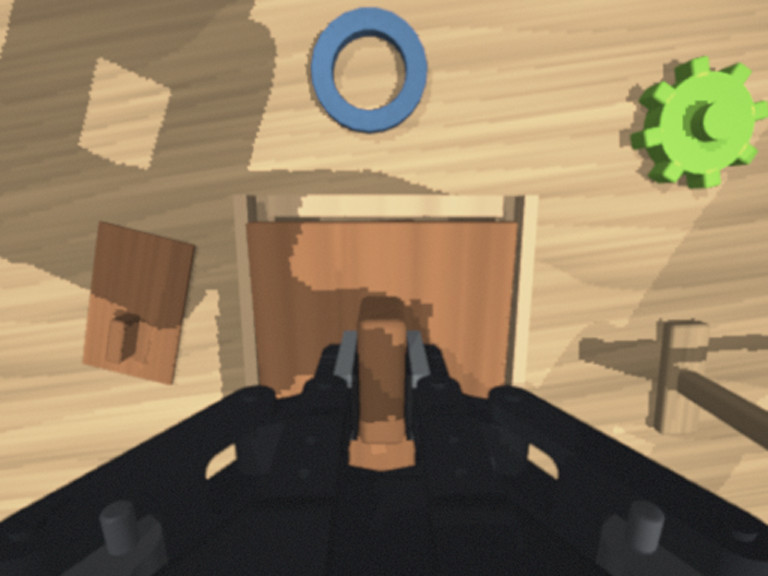

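The bar is held and the lid's front edge (row 222) is raised behind the lip (195..218). Sliding out along the tilted lid plane.

step_arm([
  {"linear": [-0.003, 0, 0], "turn": [0, 0, 0], "grip": 0.0},
  {"linear": [-0.005, 0, 0], "turn": [0, 0, 0], "grip": 0.0},
  {"linear": [-0.007, 0, 0], "turn": [0, 0, 0], "grip": 0.0},
  {"linear": [-0.007, 0, 0], "turn": [0, 0, 0], "grip": 0.0},
  {"linear": [0, 0, 0], "turn": [0, 0, 0], "grip": 0.0},
])

```text
t: 6.55
position: [468.0, -299.1, 148.6]
tool_rot: [-1.571, 0.079, -0.145]
wrist_force: [0.5, -0.4, -1.8]
width: 14.7
```

step_arm([
  {"linear": [-0.008, 0, 0], "turn": [0, 0, 0], "grip": 0.0},
  {"linear": [-0.008, 0, 0], "turn": [0, 0, 0], "grip": 0.0},
  {"linear": [-0.008, 0, 0], "turn": [0, 0, 0], "grip": 0.0},
  {"linear": [-0.008, 0, 0], "turn": [0, 0, 0], "grip": 0.0},
  {"linear": [-0.008, 0, 0], "turn": [0, 0, 0], "grip": 0.0},
  {"linear": [-0.008, 0, 0], "turn": [0, 0, 0], "grip": 0.0},
  {"linear": [-0.008, 0, 0], "turn": [0, 0, 0], "grip": 0.0},
  {"linear": [-0.008, 0, 0], "turn": [0, 0, 0], "grip": 0.0},
  {"linear": [-0.004, -0.005, 0], "turn": [0, 0, 0], "grip": 0.0},
  {"linear": [0, -0.015, 0], "turn": [0, 0, 0], "grip": 0.0},
  {"linear": [0, -0.025, 0], "turn": [0, 0, -1.5], "grip": 0.0},
  {"linear": [0, -0.025, 0], "turn": [0, 0, -1.5], "grip": 0.0},
  {"linear": [0, -0.015, 0], "turn": [0, 0, -1.5], "grip": 0.0},
  {"linear": [0, 0, 0], "turn": [0, 0, 0], "grip": 0.0},
])

```text
t: 8.3
position: [406.9, -290.5, 240.5]
tool_rot: [-1.572, -0.003, -0.145]
wrist_force: [0.2, -0.0, -2.7]
width: 14.1
```

```bash
python3 - <<'E'
from h import *
s=r.state();print(s['wrist_force'],s['torque'],s['width'])
# lid origin over mat centre, lid yaw = mat-90deg; bar offset -30 in lid x ; grip point offset along bar?
M=(421,128,-.013)
for L in(-30,):
    y=M[2]-np.pi/2
    go([M[0]+L*np.cos(y),M[1]+L*np.sin(y),200],y)
E
```

```text
[ 0.20049712 -0.04946381 -2.67548884] [-0.01033825  0.02312362 -0.04750239] 14.12907956148306
turn(deg,tool) [-5.000e-02  8.244e+01  1.800e-01] then shift [-448.6   40.5    8.7] at [ 406.9 -290.5  240.5] rpy [-1.572  -0.0027 -0.1449]
```

step_arm([
  {"linear": [0, 0, 0], "turn": [0, 9.16, 0], "grip": 0.0},
  {"linear": [0, 0, 0], "turn": [0, 9.16, 0], "grip": 0.0},
  {"linear": [0, 0, 0], "turn": [0, 9.16, 0], "grip": 0.0},
  {"linear": [0, 0, 0], "turn": [0, 9.16, 0], "grip": 0.0},
  {"linear": [0, 0, 0], "turn": [0, 9.16, 0], "grip": 0.0},
  {"linear": [0, 0, 0], "turn": [0, 9.16, 0], "grip": 0.0},
  {"linear": [0, 0, 0], "turn": [0, 9.16, 0], "grip": 0.0},
  {"linear": [0, 0, 0], "turn": [0, 9.16, 0], "grip": 0.0},
  {"linear": [0, 0, 0], "turn": [0, 9.16, 0], "grip": 0.0},
])

```text
t: 9.43
position: [406.6, -290.0, 237.8]
tool_rot: [-1.572, 0.001, -1.589]
wrist_force: [0.4, -0.7, -1.2]
width: 14.6
```

step_arm([
  {"linear": [-0.015, 0, 0], "turn": [0, 0, 0], "grip": 0.0},
  {"linear": [-0.03, 0, 0.001], "turn": [0, 0, 0], "grip": 0.0},
  {"linear": [-0.03, 0, 0.001], "turn": [0, 0, 0], "grip": 0.0},
  {"linear": [-0.03, 0, 0.001], "turn": [0, 0, 0], "grip": 0.0},
  {"linear": [-0.03, 0, 0.001], "turn": [0, 0, 0], "grip": 0.0},
  {"linear": [-0.03, 0, 0.001], "turn": [0, 0, 0], "grip": 0.0},
  {"linear": [-0.03, 0, 0.001], "turn": [0, 0, 0], "grip": 0.0},
  {"linear": [-0.03, 0, 0.001], "turn": [0, 0, 0], "grip": 0.0},
  {"linear": [-0.03, 0, 0.001], "turn": [0, 0, 0], "grip": 0.0},
  {"linear": [-0.03, 0, 0.001], "turn": [0, 0, 0], "grip": 0.0},
  {"linear": [-0.03, 0, 0], "turn": [0, 0, 0], "grip": 0.0},
  {"linear": [-0.03, 0.01, 0], "turn": [0, 0, 0], "grip": 0.0},
  {"linear": [-0.03, 0.02, 0], "turn": [0, 0, 0], "grip": 0.0},
  {"linear": [-0.03, 0.02, 0], "turn": [0, 0, 0], "grip": 0.0},
  {"linear": [-0.03, 0.02, 0], "turn": [0, 0, 0], "grip": 0.0},
  {"linear": [-0.013, 0.02, 0], "turn": [0, 0, 0], "grip": 0.0},
  {"linear": [0, 0, 0], "turn": [0, 0, 0], "grip": 0.0},
])

```text
t: 11.55
position: [420.1, 158.3, 147.2]
tool_rot: [-1.574, -0.001, -1.579]
wrist_force: [-0.2, -0.4, -2.1]
width: 14.5
```

```bash
cat > a.py <<'E'
import sys;sys.argv=['','w4'];exec(open('look.py').read())
M=(421,128,-.013);y=M[2]-np.pi/2
go([M[0]-30*np.cos(y),M[1]-30*np.sin(y),20],y)
for P in [(70,100,4),(70,-100,4),(-70,-100,4),(-70,100,4)]: print(P,(1.5*proj(d,wr(*P,P=M),RT)).round(0))
E
python3 a.py
```

```text
turn(deg,tool) [0.08 0.22 0.03] then shift [-1.000e-01  1.285e+02  6.000e-01] at [420.8 157.9 148.5] rpy [-1.5721e+00 -5.0000e-04 -1.5800e+00]
(70, 100, 4) [486. 165.]
(70, -100, 4) [467. 422.]
(-70, -100, 4) [295. 421.]
(-70, 100, 4) [279. 164.]
```

View pics/w4.png

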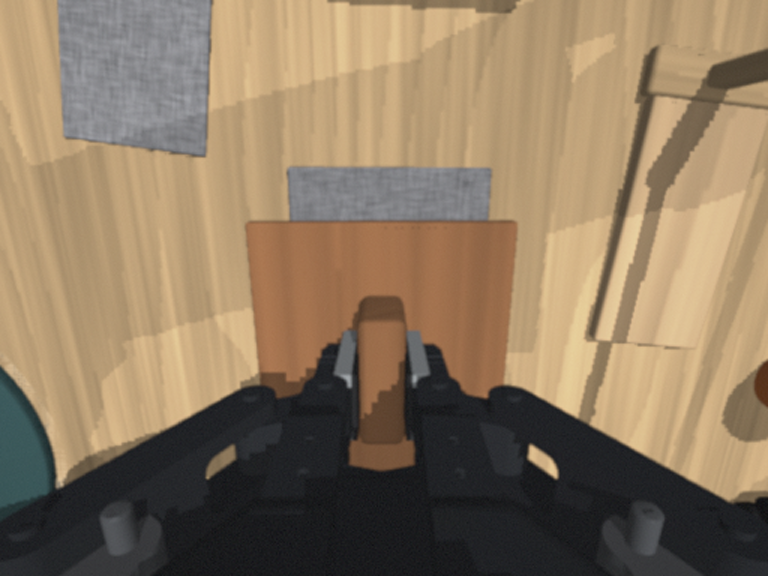

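Mat corners are at (288,167) and (490,167) against the predicted (279,164) and (486,165), so I'll shift about 4 mm. The lid is level and centred in the gripper. Lowering.

step_arm([
  {"linear": [0.001, 0.02, 0.004], "turn": [0, 0, 0], "grip": 0.0},
  {"linear": [0, 0.025, 0], "turn": [0, 0, 0], "grip": 0.0},
  {"linear": [0, 0.025, 0], "turn": [0, 0, 0], "grip": 0.0},
  {"linear": [0, 0.025, 0], "turn": [0, 0, 0], "grip": 0.0},
  {"linear": [0, 0.015, 0], "turn": [0, 0, 0], "grip": 0.0},
  {"linear": [0, 0.01, 0], "turn": [0, 0, 0], "grip": 0.0},
  {"linear": [0, 0.005, 0], "turn": [0, 0, 0], "grip": 0.0},
  {"linear": [0, 0.004, 0], "turn": [0, 0, 0], "grip": 0.0},
  {"linear": [0, 0, 0], "turn": [0, 0, 0], "grip": 0.0},
])

```text
t: 12.72
position: [425.6, 156.6, 20.0]
tool_rot: [-1.571, 0.0, -1.583]
wrist_force: [0.2, 0.8, -2.6]
width: 14.6
```

step_arm([
  {"linear": [0, 0.0025, 0], "turn": [0, 0, 0], "grip": 0.0},
  {"linear": [0, 0.002, 0], "turn": [0, 0, 0], "grip": 0.0},
  {"linear": [0, 0, 0], "turn": [0, 0, 0], "grip": 0.0},
  {"linear": [0, 0, 0], "turn": [0, 0, 0], "grip": 0.0},
])

```text
t: 13.22
position: [425.5, 156.6, 15.4]
tool_rot: [-1.571, 0.0, -1.583]
wrist_force: [0.5, 0.1, -1.6]
width: 14.6
```

step_arm([
  {"linear": [0, 0, 0], "turn": [0, 0, 0], "grip": 0.04},
  {"linear": [0, 0, 0], "turn": [0, 0, 0], "grip": 0.04},
  {"linear": [0, 0, 0], "turn": [0, 0, 0], "grip": 0.04},
  {"linear": [0, -0.02, 0], "turn": [0, 0, 0], "grip": 0.04},
  {"linear": [0, -0.035, 0], "turn": [0, 0, 0], "grip": 0.04},
  {"linear": [0, -0.05, 0], "turn": [0, -9.15, 0], "grip": 0.04},
  {"linear": [0, -0.05, 0], "turn": [0, -9.15, 0], "grip": 0.04},
  {"linear": [0, -0.05, 0], "turn": [0, -9.15, 0], "grip": 0.04},
  {"linear": [0, -0.05, 0], "turn": [0, -9.15, 0], "grip": 0.04},
  {"linear": [0, 0, 0], "turn": [0, -9.15, 0], "grip": 0.04},
  {"linear": [0, 0, 0], "turn": [0, -9.15, 0], "grip": 0.04},
  {"linear": [0, 0, 0], "turn": [0, -9.15, 0], "grip": 0.04},
  {"linear": [0, 0, 0], "turn": [0, -9.15, 0], "grip": 0.04},
  {"linear": [0, 0, 0], "turn": [0, -9.2, 0], "grip": 0.04},
])

```text
t: 14.98
position: [425.5, 156.6, 270.4]
tool_rot: [-1.571, 0.0, -0.14]
wrist_force: [-0.1, 0.5, 0.2]
width: 39.8
```

```bash
sed -i 's/P=(518,-305,-.145)/P=(520.5,-305.5,-.145)/' h.py; python3 -c "
from h import *
go(wr(-10,0,270),-.145)"
```

```text
turn(deg,tool) [ 0.    0.28 -0.  ] then shift [ 1.508e+02  4.000e-01 -4.435e+02] at [425.5 156.6 270.4] rpy [-1.5708  0.     -0.1401]
```

step_arm([
  {"linear": [0.0126, 0, -0.037], "turn": [0, 0.28, 0], "grip": 0.04},
  {"linear": [0.0126, 0, -0.037], "turn": [0, 0, 0], "grip": 0.04},
  {"linear": [0.0126, 0, -0.037], "turn": [0, 0, 0], "grip": 0.04},
  {"linear": [0.0126, 0, -0.037], "turn": [0, 0, 0], "grip": 0.04},
  {"linear": [0.0126, 0, -0.037], "turn": [0, 0, 0], "grip": 0.04},
  {"linear": [0.0126, 0, -0.037], "turn": [0, 0, 0], "grip": 0.04},
  {"linear": [0.0126, 0, -0.037], "turn": [0, 0, 0], "grip": 0.04},
  {"linear": [0.0126, 0, -0.037], "turn": [0, 0, 0], "grip": 0.04},
  {"linear": [0.0126, 0, -0.037], "turn": [0, 0, 0], "grip": 0.04},
  {"linear": [0.0126, 0, -0.037], "turn": [0, 0, 0], "grip": 0.04},
  {"linear": [0.0126, 0, -0.037], "turn": [0, 0, 0], "grip": 0.04},
  {"linear": [0.0126, 0, -0.037], "turn": [0, 0, 0], "grip": 0.04},
  {"linear": [0, 0, 0], "turn": [0, 0, 0], "grip": 0.04},
])

```text
t: 16.6
position: [508.6, -306.9, 269.5]
tool_rot: [-1.57, 0.001, -0.152]
wrist_force: [-0.4, 1.4, -0.3]
width: 39.9
```

```bash
cat > a.py <<'E'
import sys;sys.argv=['','w5'];exec(open('look.py').read())
print(p)
for n,X in(('near',-55),('mid',0),('far',55)):
  print(n,[(1.5*proj(d,wr(X+a,b,122),RT)).round(0) for a,b in((10,7),(10,-7),(-10,-7),(-10,7))])
t=cams.get_image('top');cv2.imwrite('pics/t5.png',cv2.resize(t['image'][135:255,130:450,::-1],None,fx=2.5,fy=2.5,interpolation=cv2.INTER_CUBIC))
im=cv2.imread('pics/w5.png');b=cv2.imread('pics/t5.png')
s=np.zeros((600,800,3),np.uint8);
cv2.imwrite('pics/t5.png',b)
E
python3 a.py
```

```text
[ 508.6411226  -306.9497179   269.51927475]
near [array([396., 217.]), array([376., 217.]), array([376., 188.]), array([396., 188.])]
mid [array([396., 291.]), array([377., 291.]), array([377., 265.]), array([396., 265.])]
far [array([396., 358.]), array([378., 358.]), array([378., 335.]), array([396., 335.])]
```

View pics/w5.png

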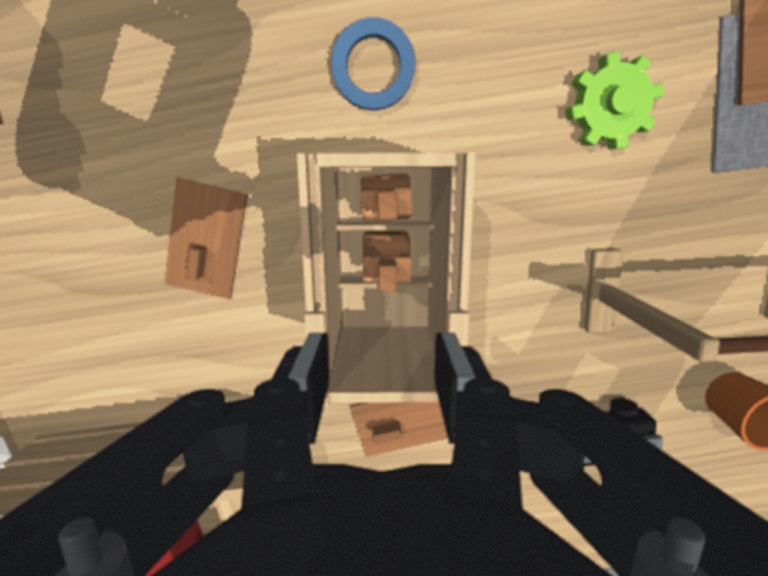

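Two cabins are in the near and mid compartments, with tabs around (388,205) and (388,278). The far one is empty. An enlarged crop comes next.

```bash
python3 - <<'E'
import cv2
im=cv2.imread('pics/w5.png');cv2.imwrite('pics/w5c.png',cv2.resize(im[145:300,295:475],None,fx=3.8,fy=3.8,interpolation=cv2.INTER_CUBIC))
E
```

```text
(no output)
```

View pics/w5c.png

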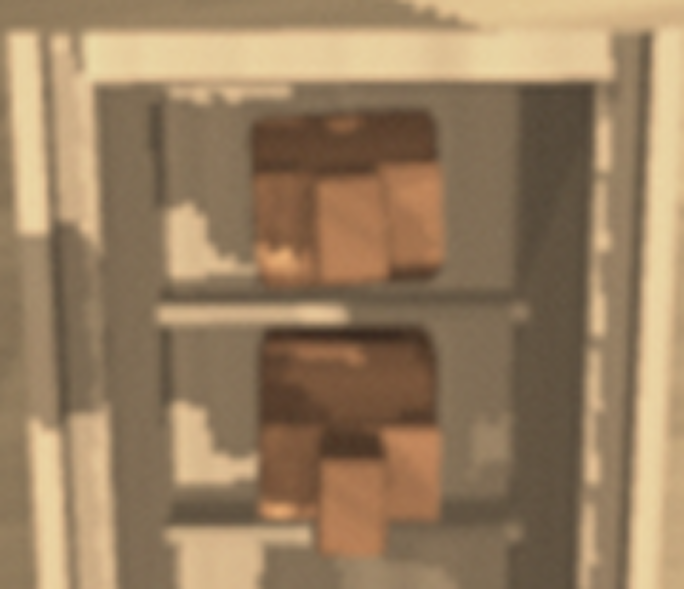

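```bash
python3 -c "
from h import *
go(wr(0,.7,150),-.145);go(wr(-53,.5,150),-.145)"
```

```text
turn(deg,tool) [-0.02 -0.33 -0.03] then shift [ 11.8 120.1   1.9] at [ 508.6 -305.   270.1] rpy [-1.5704e+00  6.0000e-04 -1.5080e-01]
turn(deg,tool) [-0.02 -0.33 -0.03] then shift [-41.2 120.1   1.7] at [ 508.6 -305.   270.1] rpy [-1.5704e+00  6.0000e-04 -1.5080e-01]
```

step_arm([
  {"linear": [0.006, 0.02, 0.001], "turn": [0, -0.3, 0], "grip": 0.04},
  {"linear": [0.006, 0.03, 0.001], "turn": [0, 0, 0], "grip": 0.04},
  {"linear": [0, 0.04, 0], "turn": [0, 0, 0], "grip": 0.04},
  {"linear": [0, 0.03, 0], "turn": [0, 0, 0], "grip": 0.04},
  {"linear": [0, 0, 0], "turn": [0, 0, 0], "grip": 0.036},
  {"linear": [0, 0, 0], "turn": [0, 0, 0], "grip": 0.036},
  {"linear": [0, 0, 0], "turn": [0, 0, 0], "grip": 0.036},
])

```text
t: 17.58
position: [521.4, -304.9, 152.0]
tool_rot: [-1.572, -0.002, -0.145]
wrist_force: [-0.1, -0.0, 0.3]
width: 35.9
```

```bash
cat > a.py <<'E'
import sys;sys.argv=['','w6'];exec(open('look.py').read())
go(wr(0,.7,96),-.145);go(wr(0,.7,96),-.145)
print([(1.5*proj(d,wr(0+a,b,122),RT)).round(0) for a,b in((10,7),(10,-7),(-10,-7),(-10,7))])
im=cv2.imread('pics/w6.png');cv2.imwrite('pics/w6c.png',cv2.resize(im[170:420,250:510],None,fx=2.4,fy=2.4))
E
python3 a.py
```

```text
turn(deg,tool) [0.05 0.01 0.1 ] then shift [-0.7 55.8  0. ] at [ 521.3 -304.9  151.8] rpy [-1.5716 -0.0018 -0.1448]
turn(deg,tool) [0.05 0.01 0.1 ] then shift [-0.7 55.8  0. ] at [ 521.3 -304.9  151.8] rpy [-1.5716 -0.0018 -0.1448]
[array([397., 340.]), array([366., 340.]), array([366., 298.]), array([397., 298.])]
```

View pics/w6c.png

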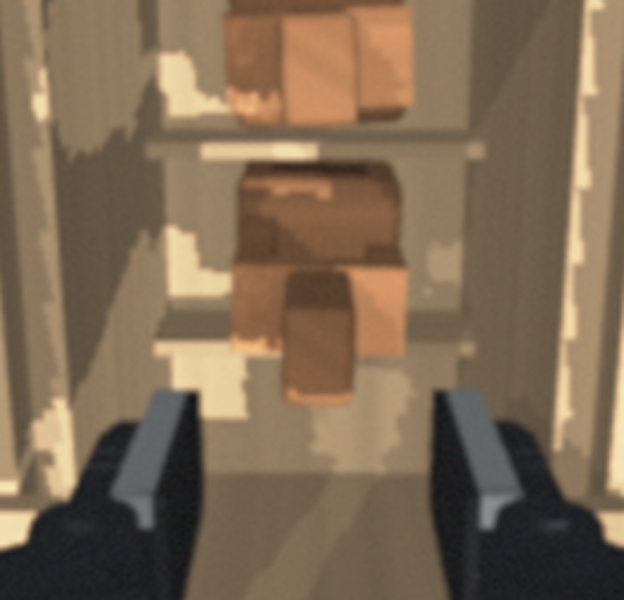

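The tab is at (368..398, 298..338), as predicted to about 0.5 mm. Descending and gripping.

step_arm([
  {"linear": [-0.0005, 0.02, 0.0005], "turn": [0, 0, 0], "grip": 0.036},
  {"linear": [0, 0.02, 0], "turn": [0, 0, 0], "grip": 0.036},
  {"linear": [0, 0.01, 0], "turn": [0, 0, 0], "grip": 0.036},
  {"linear": [0, 0.005, 0], "turn": [0, 0, 0], "grip": 0.036},
  {"linear": [0, 0, 0], "turn": [0, 0, 0], "grip": 0.0},
  {"linear": [0, 0, 0], "turn": [0, 0, 0], "grip": 0.0},
  {"linear": [0, 0, 0], "turn": [0, 0, 0], "grip": 0.0},
  {"linear": [0, 0, 0], "turn": [0, 0, 0], "grip": 0.0},
  {"linear": [0, 0, 0], "turn": [0, 0, 0], "grip": 0.0},
  {"linear": [0, 0, 0], "turn": [0, 0, 0], "grip": 0.0},
])

```text
t: 18.88
position: [520.6, -304.3, 95.7]
tool_rot: [-1.571, -0.0, -0.145]
wrist_force: [0.6, -0.6, 2.9]
width: 12.6
```

step_arm([
  {"linear": [0, -0.015, 0], "turn": [0, 0, 0], "grip": 0.0},
  {"linear": [0, -0.03, 0], "turn": [0, 0, 0], "grip": 0.0},
  {"linear": [0, -0.03, 0], "turn": [0, 0, 0], "grip": 0.0},
  {"linear": [0, -0.03, 0], "turn": [0, 0, 0], "grip": 0.0},
  {"linear": [0, -0.03, 0], "turn": [0, 0, 0], "grip": 0.0},
  {"linear": [0, -0.03, 0], "turn": [0, 0, 0], "grip": 0.0},
  {"linear": [0, -0.015, 0], "turn": [0, 0, 0], "grip": 0.0},
  {"linear": [0, 0, 0], "turn": [0, 9.7, 0], "grip": 0.0},
  {"linear": [0, 0, 0], "turn": [0, 9.7, 0], "grip": 0.0},
  {"linear": [0, 0, 0], "turn": [0, 9.7, 0], "grip": 0.0},
  {"linear": [0, 0, 0], "turn": [0, 9.7, 0], "grip": 0.0},
  {"linear": [0, 0, 0], "turn": [0, 9.7, 0], "grip": 0.0},
  {"linear": [0, 0, 0], "turn": [0, 9.7, 0], "grip": 0.0},
  {"linear": [0, 0, 0], "turn": [0, 9.7, 0], "grip": 0.0},
  {"linear": [0, 0, 0], "turn": [0, 9.7, 0], "grip": 0.0},
  {"linear": [0, 0, 0], "turn": [0, 9.7, 0], "grip": 0.0},
  {"linear": [0, 0, 0], "turn": [0, 0, 0], "grip": 0.0},
])

```text
t: 21.0
position: [520.3, -304.2, 275.1]
tool_rot: [-1.571, 0.0, -1.668]
wrist_force: [-0.6, 0.0, 0.5]
width: 12.6
```

```bash
python3 -c "
from h import *
s=r.state();print(s['wrist_force'],s['width'])
Q=(614,100,-.098)
go(wr(-90,-60,250,Q),-1.669)"
```

```text
[-0.56365731  0.04284531  0.49292684] 12.62050764264748
turn(deg,tool) [ 0.03  0.07 -0.02] then shift [-351.4   25.1  -36.4] at [ 520.3 -304.2  275.1] rpy [-1.5714e+00  3.0000e-04 -1.6678e+00]
```

step_arm([
  {"linear": [-0.0293, 0, -0.003], "turn": [0, 0, 0], "grip": 0.0},
  {"linear": [-0.0293, 0, -0.003], "turn": [0, 0, 0], "grip": 0.0},
  {"linear": [-0.0293, 0, -0.003], "turn": [0, 0, 0], "grip": 0.0},
  {"linear": [-0.0293, 0, -0.003], "turn": [0, 0, 0], "grip": 0.0},
  {"linear": [-0.0293, 0, -0.003], "turn": [0, 0, 0], "grip": 0.0},
  {"linear": [-0.0293, 0, -0.003], "turn": [0, 0, 0], "grip": 0.0},
  {"linear": [-0.0293, 0, -0.003], "turn": [0, 0, 0], "grip": 0.0},
  {"linear": [-0.0293, 0, -0.003], "turn": [0, 0, 0], "grip": 0.0},
  {"linear": [-0.0293, 0, -0.003], "turn": [0, 0, 0], "grip": 0.0},
  {"linear": [-0.0293, 0, -0.003], "turn": [0, 0, 0], "grip": 0.0},
  {"linear": [-0.0293, 0, -0.003], "turn": [0, 0, 0], "grip": 0.0},
  {"linear": [-0.0291, 0, -0.003], "turn": [0, 0, 0], "grip": 0.0},
  {"linear": [0, 0.03, 0], "turn": [0, 0, 0], "grip": 0.0},
  {"linear": [0, 0.03, 0], "turn": [0, 0, 0], "grip": 0.0},
  {"linear": [0, 0.03, 0], "turn": [0, 0, 0], "grip": 0.0},
  {"linear": [0, 0, 0], "turn": [0, 0, 0], "grip": 0.0},
  {"linear": [0, 0, 0], "turn": [0, 0, 0], "grip": 0.0},
])

```text
t: 23.12
position: [519.3, 49.0, 186.8]
tool_rot: [-1.57, 0.0, -1.667]
wrist_force: [-0.7, 0.4, -1.3]
width: 12.2
```

```bash
cat > a.py <<'E'
import sys;sys.argv=['','w7'];exec(open('look.py').read())
Q=(614,100,-.098)
go(wr(-90,-60,185,Q),-1.669)
for P in((0,-178),(0,-120),(0,-60),(0,0)):print(P,(1.5*proj(d,wr(*P,151,Q),RT)).round(0))
E
python3 a.py
```

```text
turn(deg,tool) [-0.1   0.1  -0.01] then shift [ 0.   2.  -0.9] at [519.5  49.  187. ] rpy [-1.5690e+00  2.0000e-04 -1.6672e+00]
(0, -178) [540. 518.]
(0, -120) [553. 428.]
(0, -60) [568. 318.]
(0, 0) [585. 187.]
```

View pics/w7.png

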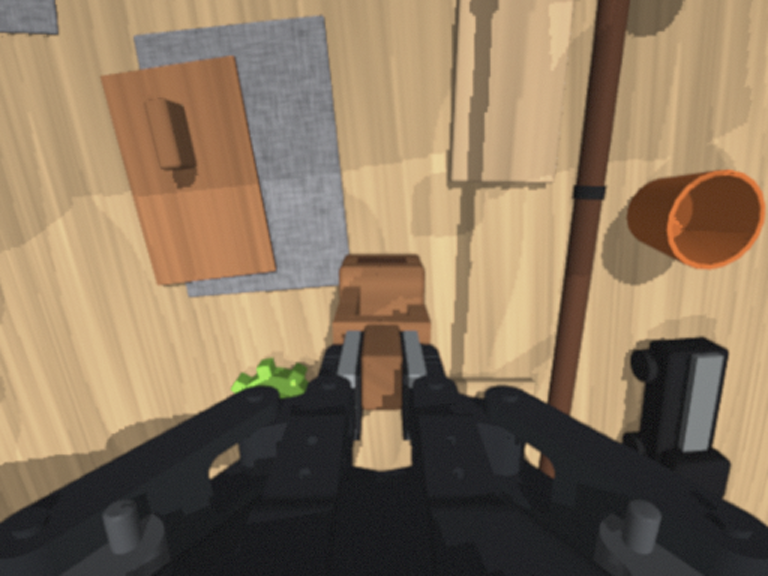

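The wrist view shows the lid knocked aside to the left of the mat's middle, which I'll mend later. The mark is at (589,192) against the predicted (585,187), so the rail is about 2.5 mm farther in x. Inserting the first cabin.

step_arm([
  {"linear": [0, 0.0015, 0.012], "turn": [0, 0, 0], "grip": 0.0},
  {"linear": [0, 0, 0.014], "turn": [0, 0, 0], "grip": 0.0},
  {"linear": [0, 0, 0.014], "turn": [0, 0, 0], "grip": 0.0},
  {"linear": [0, 0, 0.012], "turn": [0, 0, 0], "grip": 0.0},
  {"linear": [0, 0, 0.012], "turn": [0, 0, 0], "grip": 0.0},
  {"linear": [0, 0, 0.012], "turn": [0, 0, 0], "grip": 0.0},
  {"linear": [0, 0, 0.0105], "turn": [0, 0, 0], "grip": 0.0},
  {"linear": [0, 0, 0.005], "turn": [0, 0, 0], "grip": 0.0},
  {"linear": [0, 0, 0], "turn": [0, 0, 0], "grip": 0.0},
  {"linear": [0, 0, 0], "turn": [0, 0, 0], "grip": 0.0},
])

```text
t: 24.42
position: [609.8, 40.1, 183.9]
tool_rot: [-1.571, -0.0, -1.669]
wrist_force: [-0.5, 0.5, 0.0]
width: 12.6
```

step_arm([
  {"linear": [0, 0.006, 0], "turn": [0, 0, 0], "grip": 0.0},
  {"linear": [0, 0.006, 0], "turn": [0, 0, 0], "grip": 0.0},
  {"linear": [0, 0.004, 0], "turn": [0, 0, 0], "grip": 0.0},
  {"linear": [0, 0.003, 0], "turn": [0, 0, 0], "grip": 0.0},
  {"linear": [0, 0, 0], "turn": [0, 0, 0], "grip": 0.0},
  {"linear": [0, 0, 0], "turn": [0, 0, 0], "grip": 0.0},
])

```text
t: 25.18
position: [610.1, 40.1, 165.0]
tool_rot: [-1.571, 0.0, -1.669]
wrist_force: [0.2, -0.2, -1.3]
width: 12.8
```

```bash
python3 - <<'E'
from h import *
s=r.state();print(s['wrist_force'],s['torque'],s['position'])
save('wrist','w8.png',crop=(180,150,420,290),up=3)
a=cv2.imread('pics/w8.png')
d=cams.get_image('scene');b=cv2.resize(d['image'][170:300,210:350,::-1],None,fx=3,fy=3,interpolation=cv2.INTER_CUBIC)
b=cv2.resize(b,(420,390));a=cv2.resize(a,(380,222));o=np.zeros((390,800,3),np.uint8);o[:222,:380]=a;o[:,380:]=b;cv2.imwrite('pics/s8.png',o)
E
```

```text
[ 0.22169489 -0.17378983 -1.32188021] [-0.03337298  0.04712168 -0.01579587] [610.09609082  40.08029228 165.0429642 ]
```

View pics/s8.png

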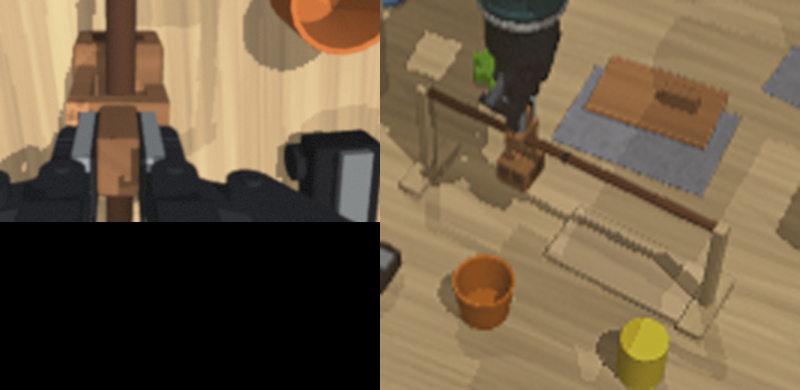

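The rail runs centrally through the hook in both views. Lowering the last 2 mm, releasing and rising.

step_arm([
  {"linear": [0, 0.0015, 0], "turn": [0, 0, 0], "grip": 0.0},
  {"linear": [0, 0.0005, 0], "turn": [0, 0, 0], "grip": 0.0},
  {"linear": [0, 0, 0], "turn": [0, 0, 0], "grip": 0.0},
  {"linear": [0, 0, 0], "turn": [0, 0, 0], "grip": 0.02},
  {"linear": [0, 0, 0], "turn": [0, 0, 0], "grip": 0.034},
  {"linear": [0, 0, 0], "turn": [0, 0, 0], "grip": 0.034},
  {"linear": [0, 0, 0], "turn": [0, 0, 0], "grip": 0.034},
  {"linear": [0, -0.01, 0], "turn": [0, 0, 0], "grip": 0.034},
  {"linear": [0, -0.02, 0], "turn": [0, 0, 0], "grip": 0.034},
  {"linear": [0, -0.04, 0], "turn": [0, 0, 0], "grip": 0.034},
  {"linear": [0, -0.04, 0], "turn": [0, 0, 0], "grip": 0.034},
  {"linear": [0, 0, 0], "turn": [0, 0, 0], "grip": 0.034},
])

```text
t: 26.78
position: [610.9, 40.1, 278.3]
tool_rot: [-1.564, 0.001, -1.669]
wrist_force: [-0.2, 0.5, -0.2]
width: 34.1
```

```bash
cat > a.py <<'E'
import pickle
from h import *
d,RT=pickle.load(open('w7.pkl','rb'))
# lid top corners & bar in w7 px/1.5
for n,u,v,z in(('c1',103,77,10),('c2',236,57,10),('c3',275,271,10),('c4',158,285,10),('bar1',148,100,40),('bar2',169,97,40),('bar3',184,169,40),('bar4',163,171,40),('m1',136,38,4),('m2',325,17,4),('m3',350,285,4),('m4',188,297,4)):
    print(n,atz(d,u/1.5,v/1.5,z,RT).round(1))
import sys;sys.argv=['','w9'];exec(open('look.py').read());print(p,r.state()['wrist_force'])
# top view too
t=cams.get_image('top');cv2.imwrite('pics/t9.png',cv2.resize(t['image'][135:255,130:290,::-1],None,fx=5,fy=5,interpolation=cv2.INTER_CUBIC))
pickle.dump(t,open('t9.pkl','wb'))
E
python3 a.py
```

```text
c1 [332.5 200.1  10. ]
c2 [431.7 202.6  10. ]
c3 [434.   44.3  10. ]
c4 [335.8  41.9  10. ]
bar1 [377.3 175.1  40. ]
bar2 [391.8 175.4  40. ]
bar3 [391.8 128.9  40. ]
bar4 [376.9 129.1  40. ]
m1 [359.8 224.4   4. ]
m2 [497.7 223.4   4. ]
m3 [492.6  25.1   4. ]
m4 [355.2  27.8   4. ]
[610.91996613  40.09521343 278.26335953] [-0.33797323 -0.92337477 -0.65079422]
```

View pics/t9.png

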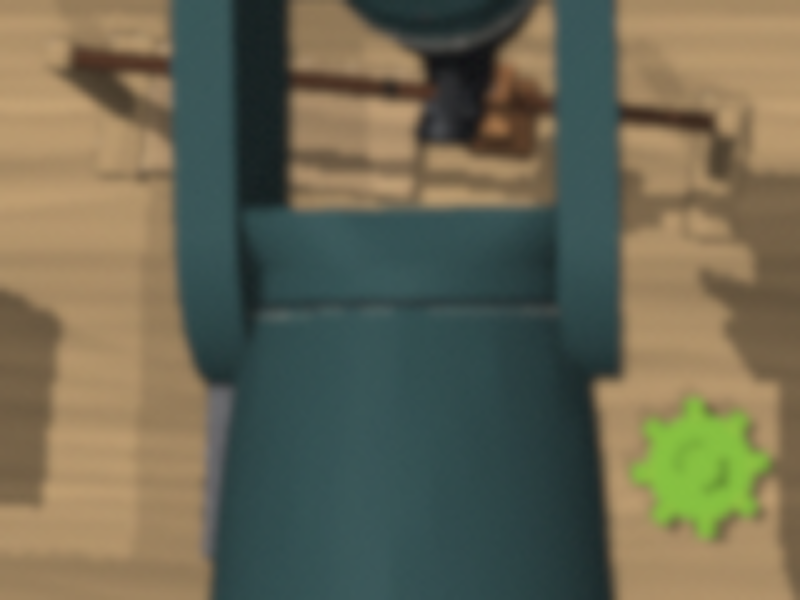

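The cabin hangs on the rail at about (505,105). The lid now measures near (383.5,122), 42 mm off the mat's middle, so I'll regrip it next. I have 2 viewed pictures left and will use image code for the other checks.

```bash
python3 -c "
from h import *
go([384.5,152,150],-1.553)"
```

```text
turn(deg,tool) [-0.08 -6.63 -0.01] then shift [-115.9  124.  -223.6] at [610.1  40.1 274. ] rpy [-1.5694e+00  2.0000e-04 -1.6686e+00]
```

step_arm([
  {"linear": [0, 0, 0], "turn": [0, -6.63, 0], "grip": 0.04},
  {"linear": [-0.0116, 0, -0.02236], "turn": [0, 0, 0], "grip": 0.04},
  {"linear": [-0.0116, 0, -0.02236], "turn": [0, 0, 0], "grip": 0.04},
  {"linear": [-0.0116, 0, -0.02236], "turn": [0, 0, 0], "grip": 0.04},
  {"linear": [-0.0116, 0, -0.02236], "turn": [0, 0, 0], "grip": 0.04},
  {"linear": [-0.0116, 0, -0.02236], "turn": [0, 0, 0], "grip": 0.04},
  {"linear": [-0.0116, 0, -0.02236], "turn": [0, 0, 0], "grip": 0.04},
  {"linear": [-0.0116, 0.02, -0.02236], "turn": [0, 0, 0], "grip": 0.04},
  {"linear": [-0.0116, 0.03, -0.02236], "turn": [0, 0, 0], "grip": 0.04},
  {"linear": [-0.0116, 0.04, -0.02236], "turn": [0, 0, 0], "grip": 0.04},
  {"linear": [-0.0116, 0.034, -0.02236], "turn": [0, 0, 0], "grip": 0.04},
  {"linear": [0, 0, 0], "turn": [0, 0, 0], "grip": 0.04},
  {"linear": [0, 0, 0], "turn": [0, 0, 0], "grip": 0.04},
])

```text
t: 28.5
position: [384.9, 152.0, 149.7]
tool_rot: [-1.57, 0.0, -1.553]
wrist_force: [-0.0, -0.2, 1.0]
width: 40.1
```

```bash
cat > a.py <<'E'
import sys;sys.argv=['','w10'];exec(open('look.py').read())
go([384.5,152,16],-1.553)
im=d['image'][:,:,::-1];hsv=cv2.cvtColor(im,cv2.COLOR_BGR2HSV)
for P in((335,42,10),(434,44,10),(332,200,10),(432,202,10)):
    q=proj(d,P,RT);print(P,q.round(0))
for row in (130,150,170,190):  # lid hue along row
    h=hsv[row];print(row,[(i,*h[i]) for i in range(130,390,10)][:26])
E
python3 a.py
```

```text
turn(deg,tool) [-0.07 -0.01 -0.02] then shift [ -0.  134.   -0.7] at [385.2 152.  150. ] rpy [-1.5696e+00  3.0000e-04 -1.5531e+00]
(335, 42, 10) [209. 267.]
(434, 44, 10) [293. 267.]
(332, 200, 10) [202. 131.]
(432, 202, 10) [300. 131.]
130 [(130, np.uint8(17), np.uint8(94), np.uint8(181)), (140, np.uint8(17), np.uint8(93), np.uint8(192)), (150, np.uint8(17), np.uint8(92), np.uint8(182)), (160, np.uint8(17), np.uint8(92), np.uint8(177)), (170, np.uint8(18), np.uint8(92), np.uint8(200)), (180, np.uint8(18), np.uint8(91), np.uint8(184)), (190, np.uint8(17), np.uint8(93), np.uint8(179)), (200, np.uint8(15), np.uint8(108), np.uint8(156)), (210, np.uint8(13), np.uint8(132), np.uint8(153)), (220, np.uint8(13), np.uint8(132), np.uint8(153)), (230, np.uint8(13), np.uint8(132), np.uint8(149)), (240, np.uint8(13), np.uint8(132), np.uint8(154)), (250, np.uint8(12), np.uint8(135), np.uint8(157)), (260, np.uint8(12), np.uint8(134), np.uint8(146)), (270, np.uint8(13), np.uint8(135), np.uint8(157)), (280, np.uint8(12), np.uint8(132), np.uint8(149)), (290, np.uint8(13), np.uint8(134), np.uint8(143))
[... 3698 characters left out ...]
 np.uint8(13), np.uint8(132), np.uint8(149)), (260, np.uint8(12), np.uint8(128), np.uint8(153)), (270, np.uint8(13), np.uint8(132), np.uint8(176)), (280, np.uint8(12), np.uint8(133), np.uint8(167)), (290, np.uint8(13), np.uint8(133), np.uint8(169)), (300, np.uint8(113), np.uint8(7), np.uint8(138)), (310, np.uint8(120), np.uint8(9), np.uint8(146)), (320, np.uint8(110), np.uint8(11), np.uint8(145)), (330, np.uint8(120), np.uint8(7), np.uint8(137)), (340, np.uint8(120), np.uint8(7), np.uint8(152)), (350, np.uint8(120), np.uint8(5), np.uint8(145)), (360, np.uint8(18), np.uint8(94), np.uint8(209)), (370, np.uint8(17), np.uint8(92), np.uint8(211)), (380, np.uint8(18), np.uint8(93), np.uint8(197))]
```

Colour segmentation puts the lid edges as predicted (columns about 202..298). Regripping the bar and lifting.

step_arm([
  {"linear": [0, 0.03, 0], "turn": [0, 0, 0], "grip": 0.04},
  {"linear": [0, 0.04, 0], "turn": [0, 0, 0], "grip": 0.04},
  {"linear": [0, 0.035, 0], "turn": [0, 0, 0], "grip": 0.04},
  {"linear": [0, 0.02, 0], "turn": [0, 0, 0], "grip": 0.04},
  {"linear": [0, 0.008, 0], "turn": [0, 0, 0], "grip": 0.04},
  {"linear": [0, 0, 0], "turn": [0, 0, 0], "grip": 0.04},
  {"linear": [0, 0, 0], "turn": [0, 0, 0], "grip": 0.0},
  {"linear": [0, 0, 0], "turn": [0, 0, 0], "grip": 0.0},
  {"linear": [0, 0, 0], "turn": [0, 0, 0], "grip": 0.0},
  {"linear": [0, 0, 0], "turn": [0, 0, 0], "grip": 0.0},
  {"linear": [0, 0, 0], "turn": [0, 0, 0], "grip": 0.0},
  {"linear": [0, -0.01, 0], "turn": [0, 0, 0], "grip": 0.0},
  {"linear": [0, -0.015, 0], "turn": [0, 0, 0], "grip": 0.0},
  {"linear": [-0.003, 0, 0.015], "turn": [0, 2, 0], "grip": 0.0},
  {"linear": [0, 0, 0.015], "turn": [0, 0, 0], "grip": 0.0},
  {"linear": [0, 0, 0.011], "turn": [0, 0, 0], "grip": 0.0},
  {"linear": [0, 0, 0], "turn": [0, 0, 0], "grip": 0.0},
  {"linear": [0, 0, 0], "turn": [0, 0, 0], "grip": 0.0},
])

```text
t: 30.8
position: [425.0, 154.8, 40.6]
tool_rot: [-1.572, -0.0, -1.588]
wrist_force: [-0.9, -0.7, -2.2]
width: 14.5
```

```bash
cat > lid.py <<'E'
import sys;exec(open('look.py').read())
h=float(sys.argv[2])  # lid top z
im=d['image'][:,:,::-1].copy();H=cv2.cvtColor(im,cv2.COLOR_BGR2HSV).astype(int);print('tcp',p.round(1))
g=H[:,:,1]<45; g&=(H[:,:,2]>60); l=(H[:,:,1]>112)&(H[:,:,0]<16)&(H[:,:,2]>60)
for m in(g,l): m[260:]=False
def run(a):
    i=np.flatnonzero(a);s=np.split(i,np.flatnonzero(np.diff(i)>1)+1);s=max(s,key=len);return (s[0]-.5,s[-1]+.5) if len(s) else None
for row in range(100,220,6):
    o=''
    for n,m,z in(('mat',g,4),('lid',l,h)):
        i=np.flatnonzero(m[row,150:380])+150
        if len(i)>40:
            o+=f" {n} {i[0]}..{i[-1]}: "+' '.join(str(atz(d,u,row,z,RT)[:2].round(1)) for u in(i[0]-.5,i[-1]+.5))
    if o:print(row,o)
E
python3 lid.py w11 35
```

```text
tcp [425.  154.8  40.6]
106  mat 150..361: [360.7 227. ] [495.8 224.8]
112  mat 150..360: [360.2 223.3] [495.5 221.1]
118  mat 150..360: [359.8 219.6] [495.8 217.3]
124  mat 150..359: [359.4 215.8] [495.5 213.6]
130  mat 150..359: [358.9 212. ] [495.8 209.7]
136  mat 150..358: [358.5 208.2] [495.5 205.9]
142  mat 150..358: [358.  204.3] [495.8 202. ]
148  lid 166..343: [378.4 203.9] [476.  202.3]
154  lid 167..343: [378.6 200.6] [476.2 198.9]
160  lid 167..342: [378.3 197.2] [475.9 195.6]
166  lid 168..341: [378.5 193.9] [475.6 192.2]
172  lid 168..341: [378.1 190.4] [475.8 188.8]
178  lid 169..340: [378.4 187. ] [475.5 185.3]
184  lid 169..340: [378.  183.5] [475.7 181.8]
190  lid 169..339: [377.6 179.9] [475.4 178.3]
196  lid 170..339: [377.8 176.3] [475.6 174.7]
202  lid 170..338: [377.5 172.7] [475.3 171.1]
208  lid 171..338: [377.7 169. ] [475.5 167.4]
214  lid 172..337: [377.9 165.3] [475.2 163.7]
```

Lid centre (426.8, 124.5) against mat centre (425.7, ~126). That's good, so I'll lower it.

step_arm([
  {"linear": [-0.0015, 0.01, -0.001], "turn": [0, 0, 0], "grip": 0.0},
  {"linear": [0, 0.01, 0], "turn": [0, 0, 0], "grip": 0.0},
  {"linear": [0, 0.003, 0], "turn": [0, 0, 0], "grip": 0.0},
  {"linear": [0, 0.0015, 0], "turn": [0, 0, 0], "grip": 0.0},
  {"linear": [0, 0, 0], "turn": [0, 0, 0], "grip": 0.0},
  {"linear": [0, 0, 0], "turn": [0, 0, 0], "grip": 0.0},
  {"linear": [0, 0, 0], "turn": [0, 0, 0], "grip": 0.04},
  {"linear": [0, 0, 0], "turn": [0, 0, 0], "grip": 0.04},
  {"linear": [0, 0, 0], "turn": [0, 0, 0], "grip": 0.04},
  {"linear": [0, -0.02, 0], "turn": [0, 0, 0], "grip": 0.04},
  {"linear": [0, -0.03, 0], "turn": [0, 0, 0], "grip": 0.04},
  {"linear": [0, -0.05, 0], "turn": [0, -9, 0], "grip": 0.04},
  {"linear": [0, -0.05, 0], "turn": [0, -9, 0], "grip": 0.04},
  {"linear": [0, -0.05, 0], "turn": [0, -9, 0], "grip": 0.04},
  {"linear": [0, -0.05, 0], "turn": [0, -9, 0], "grip": 0.04},
  {"linear": [0, 0, 0], "turn": [0, -9, 0], "grip": 0.04},
  {"linear": [0, 0, 0], "turn": [0, -9, 0], "grip": 0.04},
  {"linear": [0, 0, 0], "turn": [0, -9, 0], "grip": 0.04},
  {"linear": [0, 0, 0], "turn": [0, -9, 0], "grip": 0.04},
  {"linear": [0, 0, 0], "turn": [0, -9.5, 0], "grip": 0.04},
])

```text
t: 33.35
position: [424.4, 156.4, 266.2]
tool_rot: [-1.571, 0.0, -0.16]
wrist_force: [0.2, 0.5, -0.0]
width: 39.7
```

```bash
python3 -c "
from h import *
go(wr(-53,.7,270),-.145)"
```

```text
turn(deg,tool) [ 0.   -0.86 -0.01] then shift [ 108.9   -3.8 -442.5] at [424.4 156.4 266.2] rpy [-1.5709e+00  1.0000e-04 -1.6010e-01]
```

step_arm([
  {"linear": [0, 0, 0], "turn": [0, -0.86, 0], "grip": 0.04},
  {"linear": [0.0091, 0, -0.0369], "turn": [0, 0, 0], "grip": 0.04},
  {"linear": [0.0091, 0, -0.0369], "turn": [0, 0, 0], "grip": 0.04},
  {"linear": [0.0091, 0, -0.0369], "turn": [0, 0, 0], "grip": 0.04},
  {"linear": [0.0091, 0, -0.0369], "turn": [0, 0, 0], "grip": 0.04},
  {"linear": [0.0091, 0, -0.0369], "turn": [0, 0, 0], "grip": 0.04},
  {"linear": [0.0091, 0, -0.0369], "turn": [0, 0, 0], "grip": 0.04},
  {"linear": [0.0091, 0, -0.0369], "turn": [0, 0, 0], "grip": 0.04},
  {"linear": [0.0091, 0, -0.0369], "turn": [0, 0, 0], "grip": 0.04},
  {"linear": [0.0091, 0, -0.0369], "turn": [0, 0, 0], "grip": 0.04},
  {"linear": [0.0091, 0, -0.0369], "turn": [0, 0, 0], "grip": 0.04},
  {"linear": [0.0091, 0, -0.0369], "turn": [0, 0, 0], "grip": 0.04},
  {"linear": [0.0089, 0, -0.0366], "turn": [0, 0, 0], "grip": 0.04},
  {"linear": [0, 0.03, 0], "turn": [0, 0, 0], "grip": 0.036},
  {"linear": [0, 0.04, 0], "turn": [0, 0, 0], "grip": 0.036},
  {"linear": [0, 0.04, 0], "turn": [0, 0, 0], "grip": 0.036},
  {"linear": [0, 0, 0], "turn": [0, 0, 0], "grip": 0.036},
  {"linear": [0, 0, 0], "turn": [0, 0, 0], "grip": 0.036},
  {"linear": [0, 0, 0], "turn": [0, 0, 0], "grip": 0.036},
])

```text
t: 35.72
position: [466.4, -297.8, 158.4]
tool_rot: [-1.572, -0.002, -0.151]
wrist_force: [-0.3, 0.7, -0.5]
width: 35.6
```

```bash
cat > a.py <<'E'
import sys;sys.argv=['','w12'];exec(open('look.py').read())
go(wr(-53,.7,96),-.145)
H=cv2.cvtColor(d['image'][:,:,::-1].copy(),cv2.COLOR_BGR2HSV).astype(int)
print([(proj(d,wr(-53+a,b,122),RT)).round(1) for a,b in((10,7),(10,-7),(-10,-7),(-10,7))])
m=((H[:,:,0]<16)&(H[:,:,1]>112)).astype(int)
for v in range(190,236,3):
    i=np.flatnonzero(m[v,215:290])+215
    if len(i):print(v,i[0],i[-1],len(i))
E
python3 a.py
```

```text
turn(deg,tool) [ 0.06 -0.34  0.12] then shift [ 1.7 62.2  0.9] at [ 466.4 -297.8  158.2] rpy [-1.5719 -0.0021 -0.1509]
[array([265.4, 225.7]), array([245.9, 225.8]), array([245.5, 199.3]), array([265.6, 199.2])]
190 233 279 47
193 233 279 47
196 233 279 47
199 233 279 47
202 233 279 47
205 233 279 47
208 234 279 46
211 235 265 24
214 247 265 19
217 248 265 18
220 247 265 19
223 248 264 17
```

The tab is at columns 247..265 with its end at row about 224, which matches the prediction. Descending, gripping and lifting.

step_arm([
  {"linear": [0.001, 0.02, 0.0012], "turn": [0, -0.3, 0], "grip": 0.036},
  {"linear": [0, 0.025, 0], "turn": [0, 0, 0], "grip": 0.036},
  {"linear": [0, 0.012, 0], "turn": [0, 0, 0], "grip": 0.036},
  {"linear": [0, 0.005, 0], "turn": [0, 0, 0], "grip": 0.036},
  {"linear": [0, 0, 0], "turn": [0, 0, 0], "grip": 0.036},
  {"linear": [0, 0, 0], "turn": [0, 0, 0], "grip": 0.0},
  {"linear": [0, 0, 0], "turn": [0, 0, 0], "grip": 0.0},
  {"linear": [0, 0, 0], "turn": [0, 0, 0], "grip": 0.0},
  {"linear": [0, 0, 0], "turn": [0, 0, 0], "grip": 0.0},
  {"linear": [0, 0, 0], "turn": [0, 0, 0], "grip": 0.0},
  {"linear": [0, 0, 0], "turn": [0, 0, 0], "grip": 0.0},
])

```text
t: 37.15
position: [467.4, -296.7, 95.4]
tool_rot: [-1.572, -0.001, -0.145]
wrist_force: [-0.7, -0.1, 6.1]
width: 12.9
```

step_arm([
  {"linear": [0, -0.015, 0], "turn": [0, 0, 0], "grip": 0.0},
  {"linear": [0, -0.03, 0], "turn": [0, 0, 0], "grip": 0.0},
  {"linear": [0, -0.03, 0], "turn": [0, 0, 0], "grip": 0.0},
  {"linear": [0, -0.03, 0], "turn": [0, 0, 0], "grip": 0.0},
  {"linear": [0, -0.03, 0], "turn": [0, 0, 0], "grip": 0.0},
  {"linear": [0, -0.03, 0], "turn": [0, 0, 0], "grip": 0.0},
  {"linear": [0, -0.015, 0], "turn": [0, 0, 0], "grip": 0.0},
  {"linear": [0, 0, 0], "turn": [0, 9.7, 0], "grip": 0.0},
  {"linear": [0, 0, 0], "turn": [0, 9.7, 0], "grip": 0.0},
  {"linear": [0, 0, 0], "turn": [0, 9.7, 0], "grip": 0.0},
  {"linear": [0, 0, 0], "turn": [0, 9.7, 0], "grip": 0.0},
  {"linear": [0, 0, 0], "turn": [0, 9.7, 0], "grip": 0.0},
  {"linear": [0, 0, 0], "turn": [0, 9.7, 0], "grip": 0.0},
  {"linear": [0, 0, 0], "turn": [0, 9.7, 0], "grip": 0.0},
  {"linear": [0, 0, 0], "turn": [0, 9.7, 0], "grip": 0.0},
  {"linear": [0, 0, 0], "turn": [0, 9.7, 0], "grip": 0.0},
  {"linear": [0, 0, 0], "turn": [0, 0, 0], "grip": 0.0},
])

```text
t: 39.28
position: [466.9, -296.3, 274.1]
tool_rot: [-1.571, 0.0, -1.668]
wrist_force: [-1.3, 0.5, -1.4]
width: 12.5
```

```bash
python3 -c "
from h import *
s=r.state();print(s['wrist_force'],s['width'])
Q=(616.5,98.5,-.098)
go(wr(-90,-125,250,Q),-1.669)"
```

```text
[-1.27533404  0.528845   -1.35251271] 12.505750656379606
turn(deg,tool) [ 0.03  0.06 -0.02] then shift [-282.5   24.1   20.2] at [ 466.9 -296.3  274.1] rpy [-1.5714e+00  3.0000e-04 -1.6679e+00]
```

step_arm([
  {"linear": [-0.0282, 0, 0.002], "turn": [0, 0, 0], "grip": 0.0},
  {"linear": [-0.0282, 0, 0.002], "turn": [0, 0, 0], "grip": 0.0},
  {"linear": [-0.0282, 0, 0.002], "turn": [0, 0, 0], "grip": 0.0},
  {"linear": [-0.0282, 0, 0.002], "turn": [0, 0, 0], "grip": 0.0},
  {"linear": [-0.0282, 0, 0.002], "turn": [0, 0, 0], "grip": 0.0},
  {"linear": [-0.0282, 0, 0.002], "turn": [0, 0, 0], "grip": 0.0},
  {"linear": [-0.0282, 0, 0.002], "turn": [0, 0, 0], "grip": 0.0},
  {"linear": [-0.0282, 0, 0.002], "turn": [0, 0, 0], "grip": 0.0},
  {"linear": [-0.0282, 0, 0.002], "turn": [0, 0, 0], "grip": 0.0},
  {"linear": [-0.0285, 0, 0.002], "turn": [0, 0, 0], "grip": 0.0},
  {"linear": [0, 0.03, 0], "turn": [0, 0, 0], "grip": 0.0},
  {"linear": [0, 0.03, 0], "turn": [0, 0, 0], "grip": 0.0},
  {"linear": [0, 0.027, 0], "turn": [0, 0, 0], "grip": 0.0},
  {"linear": [0, 0, 0], "turn": [0, 0, 0], "grip": 0.0},
  {"linear": [0, 0, 0], "turn": [0, 0, 0], "grip": 0.0},
])

```text
t: 41.15
position: [514.8, -17.4, 188.6]
tool_rot: [-1.57, 0.0, -1.667]
wrist_force: [-0.2, -0.2, -0.6]
width: 12.4
```

```bash
python3 -c "
from h import *
s=r.state();print(s['wrist_force'],s['width'])
Q=(616.5,98.5,-.098)
go(wr(0,-125,185,Q),-1.669)"; python3 lid.py w13 10 | head -3
```

```text
[-0.16122703 -0.20817796 -0.60484538] 12.390085431036239
turn(deg,tool) [-0.06  0.11 -0.  ] then shift [-0.3  3.6 89.8] at [514.8 -17.4 188.6] rpy [-1.5698  0.     -1.667 ]
tcp [514.8 -17.4 188.6]
100  lid 150..379: [406.   74.5] [666.3  49.6]
106  lid 150..379: [404.8  68. ] [666.4  43. ]
```

step_arm([
  {"linear": [0, 0.0035, 0.01], "turn": [0, 0, 0], "grip": 0.0},
  {"linear": [0, 0, 0.014], "turn": [0, 0, 0], "grip": 0.0},
  {"linear": [0, 0, 0.014], "turn": [0, 0, 0], "grip": 0.0},
  {"linear": [0, 0, 0.012], "turn": [0, 0, 0], "grip": 0.0},
  {"linear": [0, 0, 0.012], "turn": [0, 0, 0], "grip": 0.0},
  {"linear": [0, 0, 0.012], "turn": [0, 0, 0], "grip": 0.0},
  {"linear": [0, 0, 0.011], "turn": [0, 0, 0], "grip": 0.0},
  {"linear": [0, 0, 0.005], "turn": [0, 0, 0], "grip": 0.0},
  {"linear": [0, 0, 0], "turn": [0, 0, 0], "grip": 0.0},
  {"linear": [0, 0, 0], "turn": [0, 0, 0], "grip": 0.0},
])

```text
t: 42.45
position: [603.9, -26.2, 183.9]
tool_rot: [-1.571, -0.0, -1.669]
wrist_force: [0.1, 0.7, -0.5]
width: 12.6
```

step_arm([
  {"linear": [0, 0.006, 0], "turn": [0, 0, 0], "grip": 0.0},
  {"linear": [0, 0.006, 0], "turn": [0, 0, 0], "grip": 0.0},
  {"linear": [0, 0.004, 0], "turn": [0, 0, 0], "grip": 0.0},
  {"linear": [0, 0.003, 0], "turn": [0, 0, 0], "grip": 0.0},
  {"linear": [0, 0, 0], "turn": [0, 0, 0], "grip": 0.0},
  {"linear": [0, 0, 0], "turn": [0, 0, 0], "grip": 0.0},
])

```text
t: 43.2
position: [604.2, -26.2, 165.1]
tool_rot: [-1.571, 0.0, -1.669]
wrist_force: [0.3, 1.1, -2.0]
width: 12.6
```

```bash
python3 - <<'E'
from h import *
s=r.state();print(s['wrist_force'],s['torque'],s['position'])
a=cv2.resize(cams.get_image('wrist')['image'][130:330,170:460,::-1],None,fx=1.35,fy=1.35,interpolation=cv2.INTER_CUBIC)
b=cv2.resize(cams.get_image('scene')['image'][170:300,210:350,::-1],(400,371),interpolation=cv2.INTER_CUBIC)
o=np.zeros((371,800,3),np.uint8);o[:a.shape[0],:a.shape[1]]=a;o[:,400:]=b;cv2.imwrite('pics/s14.png',o)
E
```

```text
[ 0.25009971  1.12813456 -1.95200969] [-0.01134254  0.01645757  0.00605137] [604.15869346 -26.20442738 165.06815206]
```

View pics/s14.png

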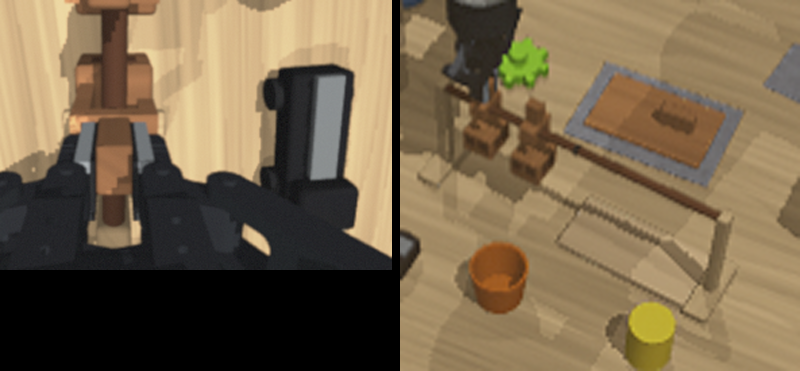

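The second hook is on the rail, the first cabin hangs free and the lid lies centred on the mat. Releasing.

step_arm([
  {"linear": [0, 0.0015, 0], "turn": [0, 0, 0], "grip": 0.0},
  {"linear": [0, 0.0005, 0], "turn": [0, 0, 0], "grip": 0.0},
  {"linear": [0, 0, 0], "turn": [0, 0, 0], "grip": 0.0},
  {"linear": [0, 0, 0], "turn": [0, 0, 0], "grip": 0.02},
  {"linear": [0, 0, 0], "turn": [0, 0, 0], "grip": 0.034},
  {"linear": [0, 0, 0], "turn": [0, 0, 0], "grip": 0.034},
  {"linear": [0, 0, 0], "turn": [0, 0, 0], "grip": 0.034},
  {"linear": [0, -0.01, 0], "turn": [0, 0, 0], "grip": 0.034},
  {"linear": [0, -0.02, 0], "turn": [0, 0, 0], "grip": 0.034},
  {"linear": [0, -0.03, 0], "turn": [0, 0, 0], "grip": 0.034},
  {"linear": [0, 0, 0], "turn": [0, 0, 0], "grip": 0.034},
  {"linear": [0, 0, 0], "turn": [0, 0, 0], "grip": 0.034},
  {"linear": [0, 0, 0], "turn": [0, 0, 0], "grip": 0.034},
  {"linear": [0, 0, 0], "turn": [0, 0, 0], "grip": 0.034},
  {"linear": [0, 0, 0], "turn": [0, 0, 0], "grip": 0.034},
  {"linear": [0, 0, 0], "turn": [0, 0, 0], "grip": 0.034},
])

```text
t: 45.3
position: [604.1, -26.2, 222.7]
tool_rot: [-1.571, 0.0, -1.669]
wrist_force: [-0.2, 0.1, -0.6]
width: 33.9
```

```bash
python3 -c "
from h import *
go([610.1,40.1,163],-1.669)
d=cams.get_image('scene')
for n,q in (('A',(610.1,40.1)),('B',(604.2,-26.2))): print(n,[proj(d,[*q,z]).round(0) for z in (189,165,110,73)])
H=cv2.cvtColor(d['image'][:,:,::-1].copy(),cv2.COLOR_BGR2HSV)
cv2.imwrite('pics/x.png',d['image'][:,:,::-1])
"
```

```text
turn(deg,tool) [ 0.01  0.01 -0.  ] then shift [-66.6  59.7  -0.5] at [604.1 -26.2 222.7] rpy [-1.571   0.     -1.6689]
A [array([256., 206.]), array([256., 210.]), array([256., 221.]), array([256., 228.])]
B [array([239., 198.]), array([239., 202.]), array([239., 213.]), array([239., 220.])]
```

step_arm([
  {"linear": [-0.02, 0, 0], "turn": [0, 0, 0], "grip": 0.034},
  {"linear": [-0.025, 0, 0], "turn": [0, 0, 0], "grip": 0.034},
  {"linear": [-0.0216, 0, -0.0005], "turn": [0, 0, 0], "grip": 0.034},
  {"linear": [0, 0, 0], "turn": [0, 0, 0], "grip": 0.034},
  {"linear": [0, 0.02, 0], "turn": [0, 0, 0], "grip": 0.034},
  {"linear": [0, 0.025, 0], "turn": [0, 0, 0], "grip": 0.034},
  {"linear": [0, 0.01, 0], "turn": [0, 0, 0], "grip": 0.034},
  {"linear": [0, 0.004, 0], "turn": [0, 0, 0], "grip": 0.034},
  {"linear": [0, 0, 0], "turn": [0, 0, 0], "grip": 0.034},
  {"linear": [0, 0, 0], "turn": [0, 0, 0], "grip": 0.0},
  {"linear": [0, 0, 0], "turn": [0, 0, 0], "grip": 0.0},
  {"linear": [0, 0, 0], "turn": [0, 0, 0], "grip": 0.0},
  {"linear": [0, 0, 0], "turn": [0, 0, 0], "grip": 0.0},
  {"linear": [0, 0, 0], "turn": [0, 0, 0], "grip": 0.0},
], squeeze=40)

```text
t: 47.1
position: [610.4, 40.1, 164.7]
tool_rot: [-1.57, 0.0, -1.669]
wrist_force: [-0.6, -1.3, 5.7]
width: 13.5
```

step_arm([
  {"linear": [0, -0.0005, 0], "turn": [0, 0, 0], "grip": 0.0},
  {"linear": [-0.005, 0, 0], "turn": [0, 0, 0], "grip": 0.0},
  {"linear": [-0.01, 0, 0], "turn": [0, 0, 0], "grip": 0.0},
  {"linear": [-0.01, 0, 0], "turn": [0, 0, 0], "grip": 0.0},
  {"linear": [0, 0, 0], "turn": [0, 0, 0], "grip": 0.0},
])

```text
t: 47.72
position: [612.8, 66.5, 164.7]
tool_rot: [-1.57, 0.001, -1.668]
wrist_force: [0.1, 3.8, 4.7]
width: 13.4
```

step_arm([
  {"linear": [-0.01, -0.0007, 0], "turn": [0, 0, 0], "grip": 0.0},
  {"linear": [-0.012, 0, 0], "turn": [0, 0, 0], "grip": 0.0},
  {"linear": [-0.012, 0, 0], "turn": [0, 0, 0], "grip": 0.0},
  {"linear": [-0.012, 0, 0], "turn": [0, 0, 0], "grip": 0.0},
  {"linear": [-0.012, 0, 0], "turn": [0, 0, 0], "grip": 0.0},
  {"linear": [-0.012, 0, 0], "turn": [0, 0, 0], "grip": 0.0},
  {"linear": [-0.012, 0, 0], "turn": [0, 0, 0], "grip": 0.0},
  {"linear": [-0.012, 0, 0], "turn": [0, 0, 0], "grip": 0.0},
  {"linear": [-0.012, 0, 0], "turn": [0, 0, 0], "grip": 0.0},
  {"linear": [-0.012, 0, 0], "turn": [0, 0, 0], "grip": 0.0},
  {"linear": [-0.012, 0, 0], "turn": [0, 0, 0], "grip": 0.0},
  {"linear": [-0.01, 0, 0], "turn": [0, 0, 0], "grip": 0.0},
  {"linear": [-0.005, 0, 0], "turn": [0, 0, 0], "grip": 0.0},
  {"linear": [0, 0, 0], "turn": [0, 0, 0], "grip": 0.0},
  {"linear": [0, 0, 0], "turn": [0, 0, 0], "grip": 0.0},
])

```text
t: 49.6
position: [626.8, 209.0, 165.1]
tool_rot: [-1.571, -0.0, -1.669]
wrist_force: [-0.0, 0.5, -0.4]
width: 13.4
```

step_arm([
  {"linear": [0, 0, 0], "turn": [0, 0, 0], "grip": 0.02},
  {"linear": [0, 0, 0], "turn": [0, 0, 0], "grip": 0.034},
  {"linear": [0, 0, 0], "turn": [0, 0, 0], "grip": 0.034},
  {"linear": [0, 0, 0], "turn": [0, 0, 0], "grip": 0.034},
  {"linear": [0, -0.01, 0], "turn": [0, 0, 0], "grip": 0.034},
  {"linear": [0, -0.02, 0], "turn": [0, 0, 0], "grip": 0.034},
  {"linear": [0, -0.03, 0], "turn": [0, 0, 0], "grip": 0.034},
  {"linear": [0.03, 0, 0], "turn": [0, 0, 0], "grip": 0.034},
  {"linear": [0.03, 0, 0], "turn": [0, 0, 0], "grip": 0.034},
  {"linear": [0.03, 0, 0], "turn": [0, 0, 0], "grip": 0.034},
  {"linear": [0.03, 0, 0], "turn": [0, 0, 0], "grip": 0.034},
  {"linear": [0.03, 0, 0], "turn": [0, 0, 0], "grip": 0.034},
  {"linear": [0.03, 0, 0], "turn": [0, 0, 0], "grip": 0.034},
  {"linear": [0.03, 0, 0], "turn": [0, 0, 0], "grip": 0.034},
  {"linear": [0.0264, 0, 0], "turn": [0, 0, 0], "grip": 0.034},
  {"linear": [0, 0, 0], "turn": [0, 0, 0], "grip": 0.034},
  {"linear": [0, 0, 0], "turn": [0, 0, 0], "grip": 0.034},
])

```text
t: 51.72
position: [603.8, -25.6, 226.1]
tool_rot: [-1.57, 0.0, -1.669]
wrist_force: [0.0, -0.4, -0.4]
width: 34.0
```

```bash
python3 -c "
from h import *
go([604.2,-26.2,165.3],-1.669)"
```

```text
turn(deg,tool) [-0.06  0.   -0.01] then shift [ 0.6 60.8  0.4] at [603.8 -25.6 226.1] rpy [-1.5698e+00  2.0000e-04 -1.6690e+00]
```

Down, grip, and slide 178 mm, which brings the second cabin to ropeway y of about +52.

step_arm([
  {"linear": [0.0006, 0.02, 0.0004], "turn": [0, 0, 0], "grip": 0.034},
  {"linear": [0, 0.025, 0], "turn": [0, 0, 0], "grip": 0.034},
  {"linear": [0, 0.01, 0], "turn": [0, 0, 0], "grip": 0.034},
  {"linear": [0, 0.005, 0], "turn": [0, 0, 0], "grip": 0.034},
  {"linear": [0, 0, 0], "turn": [0, 0, 0], "grip": 0.034},
  {"linear": [0, 0, 0], "turn": [0, 0, 0], "grip": 0.0},
  {"linear": [0, 0, 0], "turn": [0, 0, 0], "grip": 0.0},
  {"linear": [0, 0, 0], "turn": [0, 0, 0], "grip": 0.0},
  {"linear": [0, 0, 0], "turn": [0, 0, 0], "grip": 0.0},
  {"linear": [0, 0, 0], "turn": [0, 0, 0], "grip": 0.0},
  {"linear": [0, -0.0005, 0], "turn": [0, 0, 0], "grip": 0.0},
  {"linear": [-0.006, 0, 0], "turn": [0, 0, 0], "grip": 0.0},
  {"linear": [-0.01, 0, 0], "turn": [0, 0, 0], "grip": 0.0},
  {"linear": [0, 0, 0], "turn": [0, 0, 0], "grip": 0.0},
])

```text
t: 53.48
position: [605.8, -9.3, 165.9]
tool_rot: [-1.57, 0.001, -1.668]
wrist_force: [0.5, 1.9, 5.0]
width: 13.0
```

step_arm([
  {"linear": [-0.01, 0, 0], "turn": [0, 0, 0], "grip": 0.0},
  {"linear": [-0.012, 0, 0], "turn": [0, 0, 0], "grip": 0.0},
  {"linear": [-0.012, 0, 0], "turn": [0, 0, 0], "grip": 0.0},
  {"linear": [-0.012, 0, 0], "turn": [0, 0, 0], "grip": 0.0},
  {"linear": [-0.012, 0, 0], "turn": [0, 0, 0], "grip": 0.0},
  {"linear": [-0.012, 0, 0], "turn": [0, 0, 0], "grip": 0.0},
  {"linear": [-0.012, 0, 0], "turn": [0, 0, 0], "grip": 0.0},
  {"linear": [-0.012, 0, 0], "turn": [0, 0, 0], "grip": 0.0},
  {"linear": [-0.012, 0, 0], "turn": [0, 0, 0], "grip": 0.0},
  {"linear": [-0.012, 0, 0], "turn": [0, 0, 0], "grip": 0.0},
  {"linear": [-0.012, 0, 0], "turn": [0, 0, 0], "grip": 0.0},
  {"linear": [-0.012, 0, 0], "turn": [0, 0, 0], "grip": 0.0},
  {"linear": [-0.012, 0, 0], "turn": [0, 0, 0], "grip": 0.0},
  {"linear": [-0.008, 0, 0], "turn": [0, 0, 0], "grip": 0.0},
  {"linear": [0, 0, 0], "turn": [0, 0, 0], "grip": 0.0},
  {"linear": [0, 0, 0], "turn": [0, 0, 0], "grip": 0.0},
])

```text
t: 55.48
position: [621.4, 151.9, 165.9]
tool_rot: [-1.57, 0.001, -1.668]
wrist_force: [-0.3, 4.1, 5.0]
width: 13.3
```

step_arm([
  {"linear": [0, -0.0007, 0], "turn": [0, 0, 0], "grip": 0.0},
  {"linear": [0, 0, 0], "turn": [0, 0, 0], "grip": 0.02},
  {"linear": [0, 0, 0], "turn": [0, 0, 0], "grip": 0.034},
  {"linear": [0, 0, 0], "turn": [0, 0, 0], "grip": 0.034},
  {"linear": [0, 0, 0], "turn": [0, 0, 0], "grip": 0.034},
  {"linear": [0, -0.01, 0], "turn": [0, 0, 0], "grip": 0.034},
  {"linear": [0, -0.02, 0], "turn": [0, 0, 0], "grip": 0.034},
  {"linear": [0, -0.04, 0], "turn": [0, 0, 0], "grip": 0.034},
  {"linear": [0, -0.05, 0], "turn": [0, 0, 0], "grip": 0.034},
  {"linear": [0.03, 0, 0], "turn": [0, 0, 0], "grip": 0.034},
  {"linear": [0.04, 0, -0.02], "turn": [0, 0, 0], "grip": 0.034},
  {"linear": [0.04, 0, -0.02], "turn": [0, 0, 0], "grip": 0.034},
  {"linear": [0.04, 0, -0.02], "turn": [0, 0, 0], "grip": 0.034},
  {"linear": [0.04, 0, -0.02], "turn": [0, 0, 0], "grip": 0.034},
  {"linear": [0.04, 0, -0.02], "turn": [0, 0, 0], "grip": 0.034},
  {"linear": [0.04, 0, -0.02], "turn": [0, 0, 0], "grip": 0.034},
  {"linear": [0.04, 0, -0.02], "turn": [0, 0, 0], "grip": 0.034},
  {"linear": [0, 0, 0], "turn": [0, 0, 0], "grip": 0.034},
  {"linear": [0, 0, 0], "turn": [0, 0, 0], "grip": 0.034},
])

```text
t: 57.85
position: [451.9, -144.1, 287.4]
tool_rot: [-1.569, -0.0, -1.669]
wrist_force: [-0.2, 0.5, 0.3]
width: 33.8
```

```bash
python3 - <<'E'
from h import *
t=cams.get_image('top');s=cams.get_image('scene')
a=cv2.resize(t['image'][130:260,130:290,::-1],(400,325),interpolation=cv2.INTER_CUBIC)
b=cv2.resize(s['image'][170:300,210:370,::-1],(400,325),interpolation=cv2.INTER_CUBIC)
cv2.imwrite('pics/fin.png',np.vstack([np.hstack([a,b]),cv2.resize(t['image'][70:260,60:480,::-1],(600,271)) if 0 else np.zeros((1,800,3),np.uint8)]))
H=cv2.cvtColor(t['image'][:,:,::-1].copy(),cv2.COLOR_BGR2HSV).astype(int)
for row in(208,215,222,230,238):
    l=np.flatnonzero((H[row,150:260,1]>108)&(H[row,150:260,0]<16))+150; g=np.flatnonzero(H[row,150:260,1]<45)+150
    for n,i,z in(('lid',l,10),('mat',g,4)):
        if len(i):print(row,n,i[0],i[-1],atz(t,i[0]-.5,row,z)[:2].round(0),atz(t,i[-1]+.5,row,z)[:2].round(0))
for c in(180,195,225):
    l=np.flatnonzero((H[190:260,c,1]>108)&(H[190:260,c,0]<16))+190; g=np.flatnonzero(H[190:260,c,1]<45)+190
    for n,i,z in(('lid',l,10),('mat',g,4)):
        if len(i):print('col',c,n,i[0],i[-1],atz(t,c,i[0]-.5,z)[:2].round(0),atz(t,c,i[-1]+.5,z)[:2].round(0))
E
```

```text
208 lid 179 184 [470. 204.] [470. 185.]
208 mat 172 235 [470. 227.] [472.  29.]
215 lid 178 228 [449. 206.] [450.  50.]
215 mat 172 235 [449. 226.] [450.  29.]
222 lid 178 228 [427. 206.] [428.  50.]
222 mat 172 235 [427. 226.] [429.  29.]
230 lid 177 227 [403. 208.] [404.  53.]
230 mat 171 235 [403. 228.] [404.  29.]
238 lid 177 227 [379. 208.] [380.  52.]
238 mat 171 234 [378. 227.] [380.  31.]
col 180 lid 208 239 [472. 199.] [374. 197.]
col 180 mat 202 246 [490. 201.] [353. 198.]
col 195 lid 209 239 [469. 153.] [375. 151.]
col 195 mat 202 246 [491. 154.] [353. 151.]
col 225 lid 210 240 [466.  61.] [373.  60.]
col 225 mat 203 247 [488.  62.] [351.  60.]
```

View pics/fin.png

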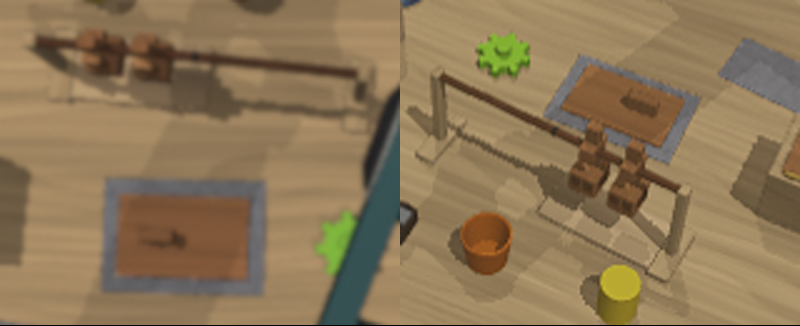

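The lid is centred on the mat to about 2 mm. Both cabins hang past the mark, over the platform, and the other toys are in place. Handing in.

```bash
python3 -c "
from h import *
print(r.state()['t'],r.sign_off())"
```

```text
the job is handed in; nothing more can be done
57.95 None
```

The job is done and handed in at about 58 s of the 210 s allowed.

- **Lid:** I lifted its front over the lip, slid it out of the grooves and laid it on the large mat. It was later knocked about 42 mm aside, so I picked it up and laid it in the middle again before fetching the second cabin.
- **Cabins:** Two were in the box; the far compartment was empty. I hung both on the boarding half and let go of them. Then I slid them along the rail to about 54 mm and 111 mm past the mark.

**Last checks:** The top and scene pictures showed both cabins hanging freely over the platform. The lid lay flat within about 2–3 mm of the mat's centre, with the robot touching nothing. The gear, cup and cylinder were in place. The last crops did not fully show the engine, teether and puzzle box, but the arm did no work near them.

**Disagreements:** The top and wrist cameras placed the box, mat and rail about 2–5 mm apart. I went by the wrist view, and the fits confirmed it. While I closed on each cabin's tab, the force reading showed up to about 6 N upward, well under the limits.

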